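# Seat half-round bearing blocks, pile the packing plates and thread the shaft

## Robot

A 6-joint arm with a two-finger parallel gripper is mounted at the origin on a cart in front of the work surface, level with it; the furniture and walls round the work are solid. World frame = base frame: x ahead of the robot, y to its left, z up, the work surface at z = 0. Lengths are in m, angles in rad, forces in N, time in s.
With the tool pointing down it reaches from about 0.225 to 0.725 m from the base axis. Payload 3.1 kg.
Tool frame: the origin (TCP) lies on the centre line of the jaws, within the pads' length; the fingertips stand 25 mm ahead of it and the grasp point (between the pads) lies 6 mm ahead of it; z points along the fingers, y is the line along which they close (so a half turn about z gives the same grasp; the last joint's range is limited). The gripper opens to 85 mm and grips with 20 to 120 N. Pads are 22 mm wide; open, the fingers measure 114 mm over their backs; the gripper's body (76 mm by 85 mm) begins 54 mm behind the grasp point. The pads swing forward as they close: fully open they stand 13 mm farther back than shut.
Start: joints at [-1.314, 0.048, 0.099, 1.622, 0, 1.443], TCP at [0.197, -0.487, 0.256] pointing down, gripper open.
Joint ranges: [-2.91, 2.91], [-0.99, 1.94], [-1.21, 1.42], [-2.12, 2.29], [-1.49, 1.47], [-3.14, 3.14]. Speed limits (rad/s): [2.79, 2.79, 3.14, 3.14, 3.14, 3.14].

## Interface

Orientations are given as a unit quaternion [w, x, y, z].
In Python, from rig import robot, capture, camera_params gives the robot as it stands. The module is installed in compiled form; this text tells all that it offers.
- The arm moves only by the tool jog_arm, never from a script. Its argument "commands" is one flat list of numbers, 5 for each row, row after row: the shift along the tool's x, y, z as a fraction of full scale, then the turn about the tool's z as a fraction of full scale, then the opening, from -1 (shut) to 1 (fully open). In form: [dx, dy, dz, twist, hand, dx, dy, dz, twist, hand, ...]. A call has 1 to 5 rows; each row shifts and turns the commanded pose from where the row before left it, along the tool's axes as they then stand; what a row does not reach is not made up. Full scale, the value 1, is 0.25 m for a shift and 360 degrees for a turn. A row lasts 1/10 s, in which the tool goes at most 50 mm and 8.59 degrees, less where a joint would pass 70% of its speed; a pose out of reach is approached as far as the arm can. A call with a number of a shift or a turn outside -1 to 1 is refused whole. A call with a gripper value outside its range is refused whole. The fingers move at their own pace and stop on an object; "newtons" is the grip in N (left out, the last holds). Time passes only in rows, so rows that do not move let the fingers close. It gives the time, the measured TCP pose, the force, the opening and the grip force at its end, in the units of the state.
- robot.get_obs(): the state, without advancing time (a new reading comes with each control period).
- capture(name): name is "scene" or "side" or "wrist"; returns the picture (400x640x3 uint8, red, green, blue); there is no depth.
- camera_params(name): a dict with "fov_y" (degrees; the focal length in pixels is half the picture's height over the tangent of half this angle, whatever the lens; pixels are square), "cx", "cy" (the principal point, pixels), "world_from_camera" (4x4, takes a point from camera to world coordinates). Camera axes: x right, y down, z forward; pixel columns grow to the right and rows downward; lengths in m; the calibration is good to about 2 mm. A picture is of the moment at which its call begins: read the wrist's pose just before it. camera_params takes no time and is no camera call; for the wrist camera it gives the pose at the moment of the call.
- robot.hand_in(): hands the job in; it is judged then, once.
The state is a dict: "time_s": time; "joint_pos": joint angles; "qvel": joint speeds; "effort": joint torques, N m; "eef_pos": TCP position; "ee_rot": TCP orientation; "force": force on the tool from outside, world axes, zero at the start; "wrist_torque": the same for the moment, N m; "grip_width": opening from 0.0 (shut) to 1.0 (fully open); "finger_force": force on a finger pad.
Only numpy, scipy, OpenCV 4.12 (cv2) and the standard library are available. Lean on these libraries where they do the work, as an engineer would, in place of code of your own. Each camera call takes 0.05 s, during which the arm holds its last target. There are 200 camera calls.

## Task

Two or three blue half-round bearing blocks lie on their round sides and rock at a touch: settle each onto its flat side and seat it flat side down in a pocket of its own in the cradle, bore along the lane; also stack the three brass plates squarely, one on another, on the marked square of the cradle's tongue. When all that is done, thread the steel shaft from the tongue's end through all the bores until its red grip lies over the middle of the pile, and let go. Do not disturb the pin gauge, screwdriver, brass weight and marker.

Things in the scene. Friction and masses are not known exactly. Their poses are not given: they have to be found in the camera images.
- block_a: half-round bearing block (may be absent): half of a blue plastic cylinder, radius 26, length 34 mm, 90 g, bored through lengthwise. Origin: middle of the flat face (on the cylinder's axis); y along the cylinder, z from the flat face to the crown (up when it stands on its flat side). Lying on its round side the origin is 26 mm above the bench. Grip it across the flat end faces
- block_b: same as block_a (may be absent). A heavy brass bar is let in along the edge at +x; centre of mass about x = 12, z = 7 mm. So on its round side a block rocks about a rest pose with the brass edge low, the upper edge 48 mm above the bench, z pointing 120 degrees from straight up, and the flat face looking sideways and up
- block_c: same as block_a (may be absent). Rolled on over its brass edge towards the side its flat face looks to (pushed at the top from behind, on the round side, or turned in the grip), a block tips after some 60 degrees and falls on its flat side by itself; let go sooner it rolls back and rocks
- cradle: fixed steel cradle: plate 84 x 196 x 24 mm, origin under its centre, z up, with a lane along its y between grey rails: 57 mm wide, floor 24 mm above the bench, rails 9.5 mm above the floor, bevelled. Yellow teeth 8.5 mm high reach 6 mm in from each rail, making three pockets 40 mm long (along y), 45 mm free between teeth; lane ends open. At +y a tongue 56 mm wide, 72 long, 3 high
- pile_place (a point): middle of the yellow-cornered square on the tongue, on its surface 3 mm above the bench, at cradle y = +138 mm: where the plates are piled; three plates bring the pile to 27 mm, just under the grip of a shaft lying in the bores (its axis 34 mm above the bench)
- shaft: steel rod, 10 mm diameter, along its y, with a red square grip 14 x 34 x 14 mm at one end; 80 g. Origin: centre of the grip, on the axis (7 mm above the bench when lying). The rod leaves the grip at y = -17 mm and ends in an 18 mm taper with its point at y = -243 mm. Lying on the bench its point sags 2 mm
- plate_0: brass packing plate, 44 x 44 x 8 mm, 90 g, lying flat; origin under its middle, x and y along its sides
- plate_1: as plate_0
- plate_2: as plate_0
- pin_gauge: bystander: pin gauge with a hexagonal grey handle and red and green marks, 128 mm long, 25 mm high, lying along its y; origin under its middle
- driver_1: bystander: green screwdriver, 157 mm long, lying along its y; origin under its middle
- test_weight: bystander: brass weight, 32 mm across, 40 mm high, origin under its middle
- marker_0: bystander: grey marker with black cap, 126 mm long, lying along its y; origin under its middle
- block_a_bore (a point): middle of the bore of block_a: the bore is 16 mm wide, its axis 13 mm above the flat face
- block_b_bore (a point): middle of the bore of block_b: the bore is 16 mm wide, its axis 13 mm above the flat face
- block_c_bore (a point): middle of the bore of block_c: the bore is 16 mm wide, its axis 13 mm above the flat face
- pocket_0 (a point): centre of the floor of pocket 0 of the cradle (pockets 68 mm apart along the cradle's y, 0 at -y)
- pocket_1 (a point): centre of the floor of pocket 1 of the cradle (pockets 68 mm apart along the cradle's y, 0 at -y)
- pocket_2 (a point): centre of the floor of pocket 2 of the cradle (pockets 68 mm apart along the cradle's y, 0 at -y)
Mind the look-alikes: they are no part of the job. Leave any orange, pink or purple look-alike of the plate_0 alone.

How it is judged:
By the outcome, as a careful person would: the job done as asked, in the order asked, and still so for the second after the job is handed in, with the robot touching nothing.
Of block_a, block_b, block_c only 2 to 3 are there at a start; the rules pass over those that are not, and their reading is None.
At some moment in a run one of block_a, block_b, block_c may be knocked a few centimetres aside while the robot is not near it.
Once in a run the grip may slacken for a moment while it holds something.
It also fails if it takes over 210 s, if anything falls off the work surface, if the arm or the gripper's body presses on something with over 40 N, if the wrist force passes 120 N, or if a joint passes its speed limit or range.

## Working session

There is one attempt and no reset: what is moved stays moved. The work goes in short steps, Python scripts to look and compute and a tool call to move; the robot and the scene stay as the last step left them, time stands still between calls to the robot, and variables do not carry over. Pictures are saved under pics/ and viewed, at most 14 in all, crops included, and the job is handed in when it is done.

Besides the shell and the picture viewer there is one more tool, called after "Request:" as name(argument=value, ...) on one line, values as JSON. jog_arm: Moves the arm, as the interface text tells. Its arguments: {"type":"object","properties":{"commands":{"type":"array"},"newtons":{"type":"number"}},"required":["commands"]}

```bash
mkdir -p pics; python3 - <<'E'
from rig import robot,capture,camera_params
import cv2,numpy as np
np.set_printoptions(precision=4,suppress=True)
for n in ["scene","side","wrist"]:
    p=camera_params(n);im=capture(n);cv2.imwrite(f"pics/{n}0.png",im[:,:,::-1]);print(n,p["fov_y"],p["cx"],p["cy"],p.keys());print(p["world_from_camera"])
print(robot.get_obs())
E
```

```text
scene 50.44971445792526 311.993871218309 198.70102448390077 dict_keys(['fov_y', 'cx', 'cy', 'world_from_camera'])
[[-0.5678 -0.5922  0.5717 -0.0938]
 [-0.823   0.398  -0.4052  0.6933]
 [ 0.0124 -0.7006 -0.7134  0.8912]
 [ 0.      0.      0.      1.    ]]
side 50.548522795533344 315.5178385868523 197.6553878591027 dict_keys(['fov_y', 'cx', 'cy', 'world_from_camera'])
[[ 0.9891 -0.0853  0.1202  0.4513]
 [-0.1465 -0.4789  0.8655 -0.9521]
 [-0.0163 -0.8737 -0.4862  0.6911]
 [ 0.      0.      0.      1.    ]]
wrist 62.36624691081764 318.7426302896051 198.12795673619297 dict_keys(['fov_y', 'cx', 'cy', 'world_from_camera'])
[[ 0.3743 -0.8929 -0.2503  0.261 ]
 [-0.9273 -0.3609 -0.0992 -0.4616]
 [-0.0018  0.2692 -0.9631  0.3737]
 [ 0.      0.      0.      1.    ]]
{'time_s': 0.15, 'joint_pos': array([-1.3138,  0.0486,  0.0979,  1.622 ,  0.    ,  1.443 ]), 'qvel': array([-0.0004, -0.0024,  0.0049, -0.0004,  0.0012,  0.0016]), 'effort': array([  0.0022, -33.926 ,  32.0424,   0.0154,  -0.    ,   0.    ]), 'eef_pos': array([ 0.197 , -0.4862,  0.2554]), 'ee_rot': array([-0.0009,  0.9815,  0.1912, -0.    ]), 'force': array([-1.1349,  0.3649,  0.4211]), 'wrist_torque': array([-0.0047, -0.0241,  0.0276]), 'finger_force': 0.0, 'grip_width': 1.0006874620871433}
```

View pics/scene0.png

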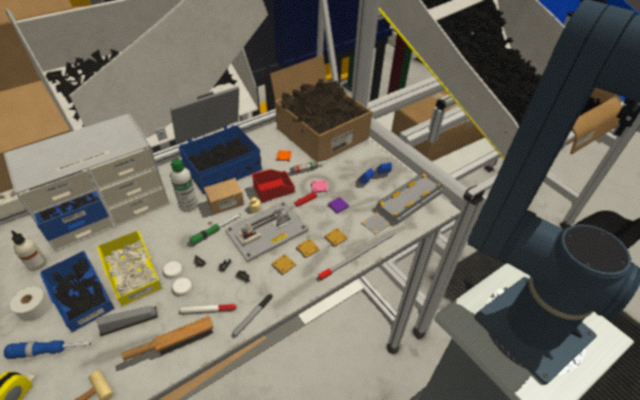

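View pics/side0.png

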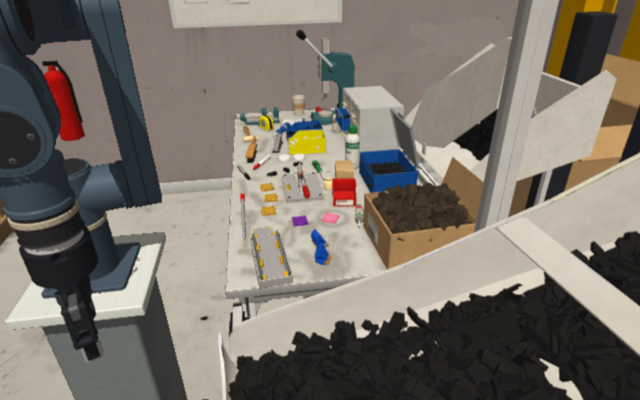

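The scene view shows the cradle at about (410,198) with its tongue at (376,224). Two blue blocks are at about (367,176) and (384,169), and the brass plates are at (285,264), (308,247) and (336,237). The shaft's grip is at (325,273) and the rod runs to about (395,233). The side view agrees, with purple, pink and orange look-alikes beyond the plates. Next I'll get rough positions.

```bash
cat > h.py <<'E'
import numpy as np,cv2
from rig import robot,capture,camera_params
from scipy.spatial.transform import Rotation as R
np.set_printoptions(precision=4,suppress=True)
def ray(n,uv,p=None):
    p=p or camera_params(n); f=200/np.tan(np.radians(p["fov_y"]/2)); T=p["world_from_camera"]
    uv=np.atleast_2d(uv).astype(float)
    d=np.c_[(uv[:,0]-p["cx"])/f,(uv[:,1]-p["cy"])/f,np.ones(len(uv))]@T[:3,:3].T
    return T[:3,3],d
def plane(n,uv,z,p=None):
    o,d=ray(n,uv,p); return o+d*((z-o[2])/d[:,2])[:,None]
def pix(n,X,p=None):
    p=p or camera_params(n); f=200/np.tan(np.radians(p["fov_y"]/2)); T=p["world_from_camera"]
    c=(np.atleast_2d(X)-T[:3,3])@T[:3,:3]
    return np.c_[c[:,0]/c[:,2]*f+p["cx"],c[:,1]/c[:,2]*f+p["cy"]]
def pose():
    s=robot.get_obs(); q=s["ee_rot"]; return s["eef_pos"],R.from_quat(np.roll(q,-1)).as_matrix()
def go(xyz,yaw=None):
    """shift in the tool's axes (fraction) and twist (fraction) from the pose now; yaw = heading of the tool's y, deg mod 180"""
    p,M=pose(); d=M.T@(np.array(xyz)-p)/.25
    t=0
    h=np.degrees(np.arctan2(M[1,1],M[0,1]))
    if yaw is not None: t=-((yaw-h+90)%180-90)/360
    return d.round(4),round(t,5),round(h,2)
def snap(n,tag):
    p=camera_params(n); im=capture(n); cv2.imwrite(f"pics/{tag}.png",im[:,:,::-1]); np.save(f"pics/{tag}.npy",np.array([p],dtype=object),allow_pickle=True); return im,p
E
python3 - <<'E'
from h import *
print(plane("scene",[[285,264],[308,247],[336,237],[325,273],[395,233],[410,198],[376,224],[367,176],[384,169],[338,205],[319,186]],.01))
print(plane("side",[[267,187],[269,198],[269,211],[242,197],[270,258],[263,233],[320,245],[300,220]],.01))
print(plane("wrist",[[320,200],[0,0],[640,0],[0,400],[640,400]],.0))
print(pose())
E
```

```text
[[ 0.4602  0.3806  0.01  ]
 [ 0.4724  0.302   0.01  ]
 [ 0.4583  0.221   0.01  ]
 [ 0.3814  0.3128  0.01  ]
 [ 0.3801  0.0803  0.01  ]
 [ 0.4547 -0.0469  0.01  ]
 [ 0.4336  0.1019  0.01  ]
 [ 0.5985 -0.0034  0.01  ]
 [ 0.5938 -0.0686  0.01  ]
 [ 0.5499  0.1452  0.01  ]
 [ 0.6446  0.145   0.01  ]]
[[ 0.4647  0.3655  0.01  ]
 [ 0.4675  0.2852  0.01  ]
 [ 0.4632  0.2009  0.01  ]
 [ 0.3788  0.308   0.01  ]
 [ 0.4533 -0.0426  0.01  ]
 [ 0.4397  0.0796  0.01  ]
 [ 0.5926 -0.0069  0.01  ]
 [ 0.5532  0.1313  0.01  ]]
[[ 0.1623 -0.5025  0.    ]
 [ 0.2358 -0.125   0.    ]
 [ 0.4765 -0.7222  0.    ]
 [-0.2814 -0.1922  0.    ]
 [ 0.0592 -1.0324  0.    ]]
(array([ 0.197 , -0.4862,  0.2554]), array([[ 0.9269,  0.3754, -0.0004],
       [ 0.3754, -0.9269,  0.0018],
       [ 0.0003, -0.0019, -1.    ]]))
```

View pics/wrist0.png

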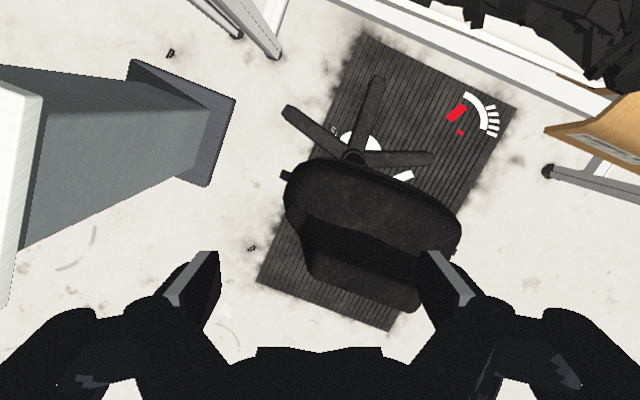

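The wrist view shows only the floor beyond the bench, with image up along tool +x. I'll move over the work area.

Request:
jog_arm(commands=[0,0,-0.15,0,1,0,0,-0.15,0,1,0.06,-0.08,-0.1,0,1,0.11,-0.14,0,0,1,0.11,-0.14,0,0,1])

```text
time_s: 0.65
eef_pos: [0.2284, -0.3765, 0.3569]
ee_rot: [0.001, 0.982, 0.19, 0.0]
force: [0.8, 0.5, 0.4]
grip_width: 1.002
finger_force: 0.0
```

Request:
jog_arm(commands=[0.11,-0.14,0,0,1,0.11,-0.14,0,0,1,0.11,-0.14,0,0,1,0.11,-0.14,0,0,1,0.11,-0.14,0,0,1])

```text
time_s: 1.15
eef_pos: [0.2899, -0.1614, 0.3561]
ee_rot: [0.0, 0.982, 0.191, 0.0]
force: [1.4, -0.4, -0.1]
grip_width: 0.997
finger_force: 0.0
```

Request:
jog_arm(commands=[0.11,-0.14,0,0,1,0.11,-0.14,0,0,1,0.11,-0.14,0,0,1,0.11,-0.14,0,0,1,0.11,-0.14,0,0,1])

```text
time_s: 1.65
eef_pos: [0.3516, 0.0526, 0.3562]
ee_rot: [0.0, 0.982, 0.191, 0.0]
force: [0.8, -0.1, 0.7]
grip_width: 1.001
finger_force: 0.0
```

Request:
jog_arm(commands=[0.11,-0.14,0,0,1,0,0,0,0.02,1,0,0,0,0.02,1,0,0,0,0.021,1,0,0,0,0,1])

```text
time_s: 2.15
eef_pos: [0.3642, 0.0764, 0.356]
ee_rot: [-0.006, 1.0, 0.009, -0.0]
force: [-0.2, 0.2, 0.8]
grip_width: 0.996
finger_force: 0.0
```

```bash
python3 - <<'E'
from h import *
im,p=snap("wrist","w1"); print(pose(),robot.get_obs()["joint_pos"])
E
```

```text
(array([0.3642, 0.0769, 0.356 ]), array([[ 0.9999,  0.0172, -0.0009],
       [ 0.0173, -0.9998,  0.0136],
       [-0.0007, -0.0136, -0.9999]])) [ 0.0164 -0.2908 -0.0046  1.8576  0.0136  3.1408]
```

View pics/w1.png

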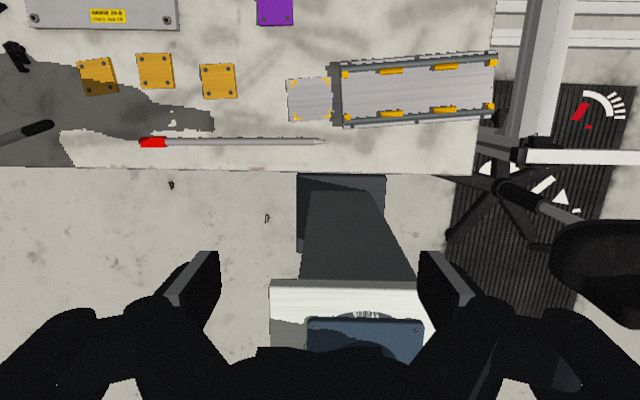

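The wrist view from here shows three brass plates at (97,76), (155,70) and (217,81). The shaft's grip is at (152,141) with its point at (325,142), and the cradle and tongue are at (415,88) and (308,98). The last joint is at its limit, so I'll do a half turn, which also makes the camera look outward.

Request:
jog_arm(commands=[0,0,0,-0.0238,1,0,0,0,-0.0238,1,0,0,0,-0.0238,1,0,0,0,-0.0238,1,0,0,0,-0.0238,1])

```text
time_s: 2.7
eef_pos: [0.3642, 0.0773, 0.3562]
ee_rot: [-0.006, 0.926, 0.377, 0.002]
force: [0.5, -0.2, -0.6]
grip_width: 1.003
finger_force: 0.0
```

Request:
jog_arm(commands=[0,0,0,-0.0238,1,0,0,0,-0.0238,1,0,0,0,-0.0238,1,0,0,0,-0.0238,1,0,0,0,-0.0238,1])

```text
time_s: 3.2
eef_pos: [0.3642, 0.0773, 0.3562]
ee_rot: [-0.005, 0.725, 0.689, 0.005]
force: [-0.0, 0.9, -0.1]
grip_width: 1.001
finger_force: 0.0
```

Request:
jog_arm(commands=[0,0,0,-0.0238,1,0,0,0,-0.0238,1,0,0,0,-0.0238,1,0,0,0,-0.0238,1,0,0,0,-0.0238,1])

```text
time_s: 3.7
eef_pos: [0.3642, 0.0773, 0.3562]
ee_rot: [-0.003, 0.423, 0.906, 0.006]
force: [-0.4, 0.1, -0.4]
grip_width: 0.998
finger_force: 0.0
```

Request:
jog_arm(commands=[0,0,0,-0.0238,1,0,0,0,-0.0238,1,0,0,0,-0.0238,1,0,0,0,-0.0238,1,0,0,0,-0.0238,1])

```text
time_s: 4.2
eef_pos: [0.3642, 0.0774, 0.3562]
ee_rot: [-0.001, 0.063, 0.998, 0.007]
force: [0.7, 0.2, -0.1]
grip_width: 1.001
finger_force: 0.0
```

Request:
jog_arm(commands=[0,0,0,-0.0238,1,-0.16,0.1,0,0,1,-0.16,0.1,0,0,1,0,0,0,0,1,0,0,0,0,1])

```text
time_s: 4.7
eef_pos: [0.4436, 0.129, 0.3554]
ee_rot: [-0.002, -0.009, 1.0, 0.006]
force: [-0.0, 1.0, 0.7]
grip_width: 0.998
finger_force: 0.0
```

```bash
python3 - <<'E'
from h import *
im,p=snap("wrist","w2"); print(pose(),robot.get_obs()["joint_pos"])
E
```

```text
(array([0.443 , 0.1286, 0.3565]), array([[-0.9998, -0.0175, -0.0025],
       [-0.0175,  0.9998,  0.0131],
       [ 0.0022,  0.0132, -0.9999]])) [ 0.1284 -0.0664  0.1884  1.8264  0.0134  0.1109]
```

View pics/w2.png

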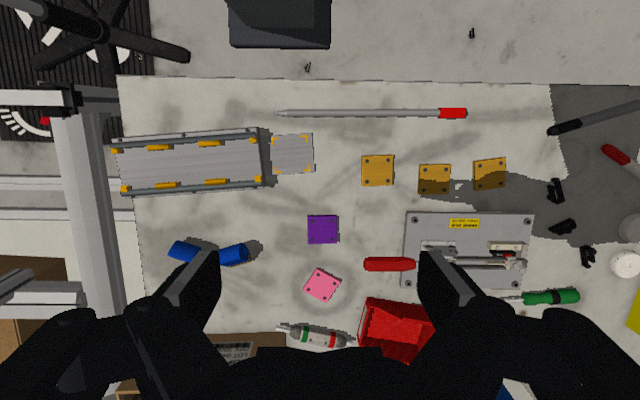

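The wrist view now has image up toward the base. The cradle is at about (190,160) with teeth at (160,148), (212,143), (167,187) and (217,181), and the tongue square is at (292,155). The plates are at (378,170), (434,179) and (489,173), and the shaft's grip is at (452,114) with its point at (276,113). Two blue blocks show near (185,250) and (235,255), next to the purple plate (leave), pink plate (leave) and the pin gauge at (318,336).

```bash
cat >> h.py <<'E'
def blobs(im,lo,hi,amin=8):
    hsv=cv2.cvtColor(im,cv2.COLOR_RGB2HSV); m=cv2.inRange(hsv,np.array(lo),np.array(hi))
    n,l,s,c=cv2.connectedComponentsWithStats(m); return [(c[i].round(1),s[i],(l==i).astype(np.uint8)) for i in range(1,n) if s[i][4]>=amin]
E
python3 - <<'E'
from h import *
im=cv2.imread("pics/w2.png")[:,:,::-1].copy(); p=np.load("pics/w2.npy",allow_pickle=True)[0]
for name,lo,hi,z,roi in [("yel",(18,120,120),(32,255,255),.0325,(100,100,520,210)),("blue",(100,150,60),(130,255,255),.03,(140,220,290,290)),("red",(0,150,120),(8,255,255),.007,(420,100,480,125))]:
    for c,s,m in blobs(im,lo,hi):
        if roi[0]<c[0]<roi[2] and roi[1]<c[1]<roi[3]:
            k,_=cv2.findContours(m,0,2); r=cv2.minAreaRect(k[0])
            print(name,c,s,plane("wrist",c,z if c[0]<260 or name!="yel" else (.003 if c[0]<330 else .008),p)[0][:2], np.round(r[1],1),round(r[2],1))
E
```

```text
yel [304.6 136.9] [300 135   8   7  26] [0.4172 0.1121] [6. 7.] 90.0
yel [251.9 139.7] [249 137   7   6  33] [0.4194 0.0435] [5. 6.] 90.0
yel [273.1 139.7] [271 137   7   8  26] [0.4218 0.0678] [7. 6.] 90.0
yel [207.5 143. ] [198 141  22   6 104] [ 0.4246 -0.0151] [ 5. 21.] 90.0
yel [156.3 146.9] [146 145  22   6  99] [ 0.4308 -0.0828] [ 5. 21.] 90.0
yel [113.5 150.2] [110 148   8   6  33] [ 0.436  -0.1395] [5. 7.] 90.0
yel [376.7 169.9] [362 155  31  31 864] [0.4618 0.2158] [30. 30.] 90.0
yel [488.5 166.9] [475 157  31  23 414] [0.4551 0.3763] [18.4 32.7] 81.9
yel [307.2 168. ] [303 164   7   7  23] [0.4614 0.1161] [6. 6.] 90.0
yel [435.1 172.3] [419 164  32  18 465] [0.4641 0.3002] [17. 31.] 90.0
yel [276.6 170.4] [274 166   8   8  24] [0.4656 0.072 ] [8.6 5.4] 39.8
yel [257.2 178.1] [254 175   7   7  45] [0.471  0.0488] [6. 6.] 90.0
yel [214.9 180.6] [204 178  23   6 103] [ 0.4753 -0.0087] [ 5. 22.] 90.0
yel [165.  184.5] [155 182  21   6 102] [ 0.4817 -0.0768] [ 4.9 20.4] 84.3
yel [123.2 188.4] [120 185   8   7  43] [ 0.4879 -0.134 ] [6. 7.] 90.0
blue [183.1 251. ] [168 241  33  21 419] [ 0.581  -0.0623] [28.8 17.4] 18.4
blue [232.6 254.7] [218 244  32  22 493] [0.586  0.0089] [18.7 31. ] 72.9
red [452.1 112.4] [440 108  26  10 246] [0.3804 0.3148] [ 9. 25.] 90.0
```

Request:
jog_arm(commands=[-0.1,-0.16,0.05,0,1,-0.1,-0.16,0.05,0,1,-0.1,-0.16,0.05,0,1,-0.1,-0.16,0.05,0,1,0,0,0,0,1])

```text
time_s: 5.25
eef_pos: [0.5464, -0.0341, 0.3022]
ee_rot: [-0.001, -0.005, 1.0, 0.006]
force: [-0.3, 1.2, -0.9]
grip_width: 0.998
finger_force: 0.0
```

```bash
python3 - <<'E'
from h import *
im,p=snap("wrist","w3"); print(pose())
for c,s,m in blobs(im,(100,150,60),(130,255,255),60): print(c,s)
print(plane("wrist",[[320,200],[0,0],[640,0]],.02,p))
s=capture("scene"); cv2.imwrite("pics/s1.png",cv2.resize(s[150:215,335:430],None,fx=5,fy=5)[:,:,::-1])
w=cv2.imread("pics/w3.png"); a=cv2.resize(w[60:260,140:420],(780,557)); cv2.imwrite("pics/w3c.png",a)
E
```

```text
(array([ 0.5454, -0.0318,  0.3038]), array([[-0.9999, -0.0118, -0.0026],
       [-0.0119,  0.9998,  0.0137],
       [ 0.0024,  0.0138, -0.9999]]))
[294.3 196.2] [278 182  33  29 633]
[350.4 198.5] [335 185  31  28 619]
[629.9 348.9] [612 339  28  26 303]
[514.6 390.8] [496 379  40  21 591]
[[ 0.5927 -0.0298  0.02  ]
 [ 0.3724 -0.3741  0.02  ]
 [ 0.3641  0.3169  0.02  ]]
```

View pics/w3c.png

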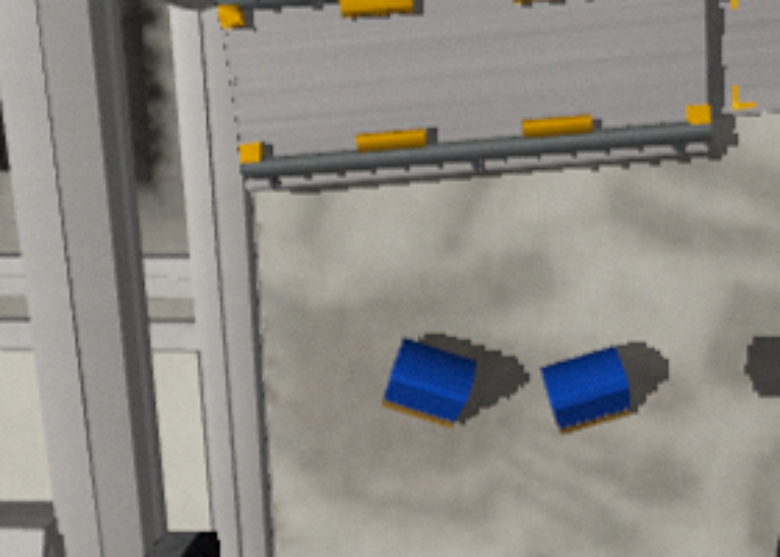

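The crop shows just two blocks. The left one is centred at crop (430,382) and the right one at (587,390). Both have their brass edges on the far (+x) side, at (385,403)-(455,424) and (560,432)-(630,412), so their flat faces look away from the base. That means I push them towards +x.

```bash
python3 - <<'E'
from h import *
p=np.load("pics/w3.npy",allow_pickle=True)[0]
f=lambda q: np.array(q)*np.array([280/780,200/557])+[140,60]
for nm,b,t in [("L",[(384,404),(452,425)],[(393,375),(474,398)]),("R",[(560,433),(630,413)],[(556,395),(628,371)])]:
    B=plane("wrist",f(b),.0035,p)[:,:2]; T=plane("wrist",f(t),.0485,p)[:,:2]
    print(nm,B,B.mean(0),np.degrees(np.arctan2(*(B[1]-B[0])[::-1])),"top",T,T.mean(0),np.degrees(np.arctan2(*(T[1]-T[0])[::-1])))
# other view: pin gauge etc location
p=np.load("pics/w2.npy",allow_pickle=True)[0]
print(plane("wrist",[[278,328],[355,343],[322,285],[323,229]],.01,p))
E
```

```text
L [[ 0.6046 -0.085 ]
 [ 0.6148 -0.0529]] [ 0.6097 -0.0689] 72.25406855313962 top [[ 0.5784 -0.0757]
 [ 0.5882 -0.0419]] [ 0.5833 -0.0588] 73.80966051650034
R [[ 0.6186 -0.0013]
 [ 0.6084  0.0317]] [0.6135 0.0152] 107.1237908930086 top [[ 0.5867 -0.0073]
 [ 0.5761  0.0226]] [0.5814 0.0076] 109.56535642252493
[[0.7248 0.0707 0.01  ]
 [0.7529 0.1978 0.01  ]
 [0.6458 0.1409 0.01  ]
 [0.5521 0.1406 0.01  ]]
```

```bash
python3 - <<'E'
from h import *
print(go([.5506,-.0499,.067],73))
E
```

```text
(array([-0.0216, -0.0917,  0.9514]), np.float64(0.04943), np.float64(90.8))
```

Request:
jog_arm(commands=[-0.022,-0.092,0.1,0,-1,0,0,0.15,0.0164,-1,0,0,0.15,0.0165,-1,0,0,0.15,0.0165,-1,0,0,0.15,0,-1])

```text
time_s: 5.85
eef_pos: [0.5517, -0.0486, 0.1307]
ee_rot: [0.001, 0.146, 0.989, 0.007]
force: [1.0, 0.5, 0.1]
grip_width: 0.143
finger_force: 0.0
```

Request:
jog_arm(commands=[0,0,0.1,0,-1,0,0,0.1,0,-1,0,0,0.05,0,-1,0,0,0,0,-1,0,0,0,0,-1])

```text
time_s: 6.35
eef_pos: [0.5526, -0.0486, 0.0689]
ee_rot: [0.0, 0.146, 0.989, 0.007]
force: [0.4, -0.2, 0.7]
grip_width: 0.002
finger_force: 0.0
```

```bash
python3 - <<'E'
from h import *
o=robot.get_obs();print(pose(),o["grip_width"],o["force"]);print(go([.5506,-.0499,.067],73),go([.5965+.0038,-.0639-.0012,.067],73))
im,p=snap("wrist","w4")
for c,s,m in blobs(im,(100,150,60),(130,255,255),60): print(c,s)
E
```

```text
(array([ 0.5526, -0.0486,  0.0689]), array([[-0.9574,  0.2886,  0.0021],
       [ 0.2886,  0.9574,  0.0131],
       [ 0.0017,  0.0131, -0.9999]])) 0.002457816167994579 [ 0.3658 -0.1605  0.7312]
(array([ 0.006 , -0.0075,  0.0076]), np.float64(0.00062), np.float64(73.22)) (array([-0.2019, -0.0083,  0.0072]), np.float64(0.00062), np.float64(73.22))
[438.6 265.2] [ 396  231   87   67 3290]
```

Request:
jog_arm(commands=[-0.02,-0.004,0.007,0,-1,-0.02,-0.004,0,0,-1,-0.02,0,0,0,-1,-0.02,0,0,0,-1,-0.02,0,0,0,-1])

```text
time_s: 6.9
eef_pos: [0.5756, -0.0584, 0.0687]
ee_rot: [-0.001, 0.146, 0.989, 0.006]
force: [-8.9, 0.6, 21.6]
grip_width: -0.0
finger_force: 10.7
```

Request:
jog_arm(commands=[-0.02,0,0,0,-1,-0.02,0,0,0,-1,-0.02,0,0,0,-1,-0.02,0,0,0,-1,-0.02,0,0,0,-1])

```text
time_s: 7.4
eef_pos: [0.6066, -0.0681, 0.0746]
ee_rot: [0.008, 0.147, 0.989, 0.005]
force: [0.8, -2.7, 19.4]
grip_width: -0.005
finger_force: 9.3
```

Request:
jog_arm(commands=[-0.01,0,0,0,-1,0,0,0,0,-1,0,0,0,0,-1,0,0,0,0,-1,0,0,-0.1,0,-1])

```text
time_s: 7.9
eef_pos: [0.6024, -0.067, 0.0907]
ee_rot: [-0.001, 0.147, 0.989, 0.006]
force: [-0.0, 0.8, -0.5]
grip_width: -0.003
finger_force: 0.0
```

Request:
jog_arm(commands=[0.1,0,-0.1,0,-1,0.1,0.1,-0.15,0,-1,0.1,0.15,-0.15,0,-1,0,0,-0.15,0,-1,0,0,0,0,-1])

```text
time_s: 8.4
eef_pos: [0.5535, 0.0067, 0.2291]
ee_rot: [0.005, 0.145, 0.989, 0.007]
force: [0.7, -0.0, -0.1]
grip_width: -0.002
finger_force: 0.0
```

```bash
python3 - <<'E'
from h import *
im,p=snap("wrist","w5");print(pose()); w=cv2.imread("pics/w5.png")
for c,s,m in blobs(im,(100,150,60),(130,255,255),60): print(c,s,plane("wrist",c,.025,p))
cv2.imwrite("pics/w5c.png",cv2.resize(w[100:320,140:480],(780,505)))
E
```

```text
(array([0.5527, 0.0063, 0.2262]), array([[-0.9575,  0.2883,  0.0078],
       [ 0.2884,  0.9574,  0.0124],
       [-0.0039,  0.0141, -0.9999]]))
[327.  206.9] [306 187  44  39 996] [[0.5894 0.0071 0.025 ]]
[262.1 212.5] [ 243  196   38   34 1177] [[ 0.5756 -0.0582  0.025 ]]
[604.9 341.4] [ 564  294   76  106 4954] [[0.8447 0.2733 0.025 ]]
```

View pics/w5c.png

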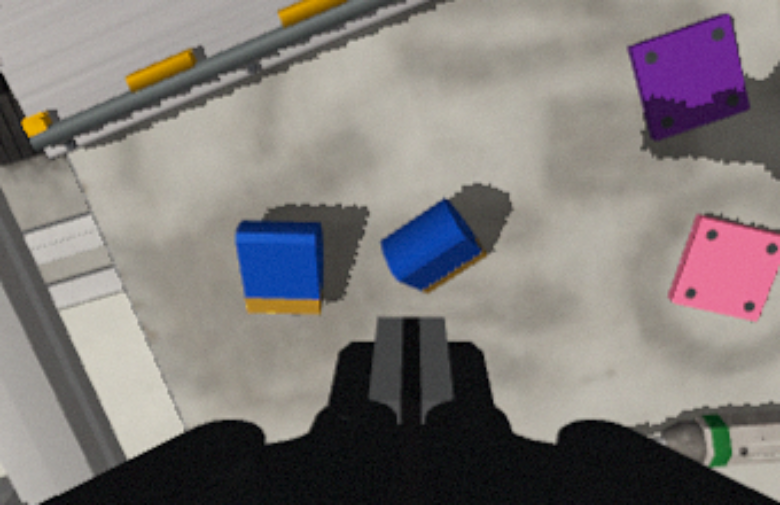

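The block on the left did not tip. The finger rode over it and it is back on its round side, with the brass edge at crop (284,306) on the far side; the right block, at (432,245), is untouched. Now I'll check whether it is still rocking before pushing lower, with a rising path.

Request:
jog_arm(commands=[0,0,0,0,-1,0,0,0,0,-1,0,0,0,0,-1,0,0,0,0,-1,0,0,0,0,-1])

```text
time_s: 8.95
eef_pos: [0.55, 0.006, 0.221]
ee_rot: [-0.002, 0.146, 0.989, 0.007]
force: [0.4, -1.0, 0.4]
grip_width: 0.002
finger_force: 0.0
```

```bash
cat > e.py <<'E'
from h import *
import sys
def edges(tag):
    im,p=snap("wrist",tag); out=[]
    for c,s,m in blobs(im,(100,150,40),(130,255,255),200):
        if plane("wrist",c,.025,p)[0][0]>.68: continue
        # brass strip next to the blue blob
        hsv=cv2.cvtColor(im,cv2.COLOR_RGB2HSV); y=cv2.inRange(hsv,(8,110,60),(32,255,255))
        y&=cv2.dilate(m*255,np.ones((13,13),np.uint8))
        k,_=cv2.findContours(m,0,1); k=max(k,key=cv2.contourArea); r=cv2.minAreaRect(k)
        pts=np.argwhere(y>0)[:,::-1]
        print("blue",c,s[4],"rect",np.round(r[1],1),"boxw",plane("wrist",cv2.boxPoints(r),.025,p)[:,:2].round(4).tolist())
        if len(pts)>8:
            W=plane("wrist",pts,.0035,p)[:,:2]; mu=W.mean(0); u,sv,v=np.linalg.svd(W-mu); t=(W-mu)@v[0]; n=(W-mu)@v[1]
            h=np.degrees(np.arctan2(v[0][1],v[0][0]))%180
            C=plane("wrist",c,.03,p)[0][:2]
            print("  brass mid",mu.round(4),"heading",h.round(1),"len",np.ptp(t).round(4),"wid",np.ptp(n).round(4),"blue c",C)
if __name__=="__main__": edges(sys.argv[1]); print(pose()[0])
E
python3 e.py w6
```

```text
blue [329.4 215. ] 1034 rect [28.1 39.4] boxw [[0.5815, -0.0163], [0.57, 0.0215], [0.598, 0.0294], [0.6102, -0.0091]]
  brass mid [0.6121 0.015 ] heading 109.1 len 0.0345 wid 0.0091 blue c [0.5876 0.0072]
blue [262.1 233.5] 947 rect [39.9 25. ] boxw [[0.5937, -0.088], [0.5686, -0.0777], [0.582, -0.04], [0.6074, -0.0496]]
[0.5501 0.0061 0.2213]
```

```bash
python3 -c "
from h import *
print(go([.5495,-.0049,.035],108))"
```

```text
(array([-0.0143, -0.0521,  0.7444]), np.float64(-0.09676), np.float64(73.17))
```

Request:
jog_arm(commands=[-0.014,-0.052,0,0,-1,0,0,0.12,-0.0194,-1,0,0,0.12,-0.0194,-1,0,0,0.12,-0.0194,-1,0,0,0.12,-0.0194,-1])

```text
time_s: 9.5
eef_pos: [0.55, -0.0068, 0.1008]
ee_rot: [0.001, -0.099, 0.995, 0.006]
force: [0.6, -0.1, -1.1]
grip_width: -0.006
finger_force: 0.0
```

Request:
jog_arm(commands=[0,0,0.1,-0.0194,-1,0,0,0.1,0,-1,0,0,0.06,0,-1,0,0,0,0,-1,0,0,0,0,-1])

```text
time_s: 10.0
eef_pos: [0.5502, -0.0052, 0.0373]
ee_rot: [0.001, -0.157, 0.988, 0.007]
force: [0.1, 0.7, 0.8]
grip_width: 0.0
finger_force: 0.0
```

```bash
python3 -c "
from h import *
print(pose()[0],go([.599-.951*.037,.0112-.309*.037,.035],108))"
```

```text
[ 0.5502 -0.0052  0.0373] (array([-0.0579,  0.002 ,  0.0094]), np.float64(0.00022), np.float64(108.08))
```

Request:
jog_arm(commands=[-0.03,0,0,0,-1,-0.026,0,0,0,-1,-0.014,0,-0.012,0,-1,-0.015,0,-0.015,0,-1,-0.015,0,-0.015,0,-1])

```text
time_s: 10.5
eef_pos: [0.5743, 0.003, 0.048]
ee_rot: [0.001, -0.157, 0.988, 0.007]
force: [-0.1, -0.1, -0.4]
grip_width: -0.004
finger_force: 0.1
```

Request:
jog_arm(commands=[-0.015,0,-0.014,0,-1,-0.015,0,-0.006,0,-1,-0.015,0,-0.006,0,-1,-0.015,0,-0.004,0,-1,-0.015,0,-0.004,0,-1])

```text
time_s: 11.0
eef_pos: [0.5914, 0.0081, 0.0578]
ee_rot: [0.001, -0.157, 0.988, 0.006]
force: [-5.0, -1.3, 10.8]
grip_width: -0.003
finger_force: 5.2
```

Request:
jog_arm(commands=[-0.012,0,0,0,-1,-0.008,0,0,0,-1,0,0,0,0,-1,0,0,0,0,-1,0,0,-0.1,0,-1])

```text
time_s: 11.5
eef_pos: [0.5946, 0.0102, 0.0788]
ee_rot: [-0.001, -0.157, 0.988, 0.008]
force: [-0.7, 0.5, -1.2]
grip_width: 0.005
finger_force: 0.0
```

Request:
jog_arm(commands=[0.1,0,-0.15,0,-1,0.15,0,-0.15,0,-1,0,0,-0.15,0,-1,0,0,-0.1,0,-1,0,0,0,0,-1])

```text
time_s: 12.0
eef_pos: [0.5415, -0.0112, 0.2212]
ee_rot: [0.006, -0.157, 0.988, 0.005]
force: [0.8, 0.3, 0.7]
grip_width: -0.001
finger_force: 0.0
```

```bash
python3 e.py w7; python3 -c "
import cv2
w=cv2.imread('pics/w7.png'); cv2.imwrite('pics/w7c.png',cv2.resize(w[100:320,200:540],(780,505)))"
```

```text
blue [254.3 204.3] 916 rect [36.9 25.2] boxw [[0.5957, -0.0835], [0.5706, -0.0757], [0.5816, -0.0415], [0.6073, -0.0488]]
blue [322.7 231. ] 597 rect [26. 35.] boxw [[0.5916, -0.01], [0.5808, 0.0237], [0.6079, 0.033], [0.619, -0.0015]]
[ 0.5406 -0.011   0.2187]
```

View pics/w7c.png

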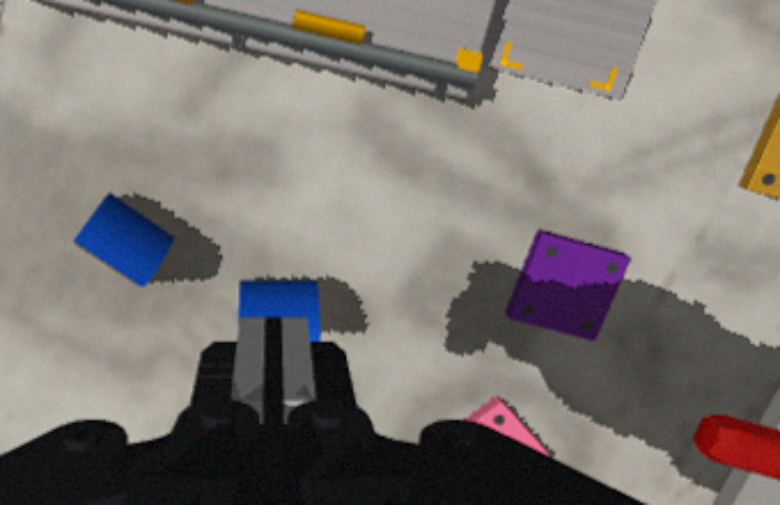

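The crop shows the left block at (124,240) and the right block at (280,300), partly behind the fingers. I can't tell whether it tipped, so I'll back off for a clearer view.

Request:
jog_arm(commands=[0.12,0.05,-0.1,0.02,-1,0.12,0.05,-0.1,0.02,-1,0,0,0,0.01,-1,0,0,0,0,-1,0,0,0,0,-1])

```text
time_s: 12.55
eef_pos: [0.4745, -0.0022, 0.2644]
ee_rot: [-0.001, -0.002, 1.0, 0.007]
force: [-0.5, -1.6, -0.0]
grip_width: -0.001
finger_force: 0.0
```

```bash
python3 e.py w8; python3 -c "
import cv2
w=cv2.imread('pics/w8.png'); cv2.imwrite('pics/w8c.png',cv2.resize(w[160:320,180:420],(780,520)))"
```

```text
blue [265.3 265.5] 694 rect [29.8 23.6] boxw [[0.5985, -0.0847], [0.5693, -0.0752], [0.5804, -0.0421], [0.6101, -0.0511]]
[ 0.4745 -0.0023  0.2643]
```

View pics/w8c.png

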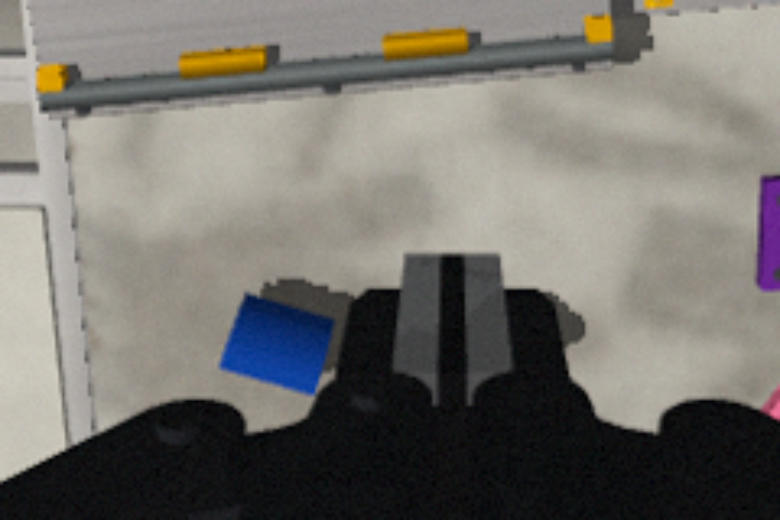

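The fingers hide the right block from here. The left one, at crop (277,343), is seen from behind with only its round side showing. I'll return to the good viewing pose above them.

Request:
jog_arm(commands=[-0.13,-0.04,-0.06,0,-1,-0.13,-0.04,-0.08,0,-1,-0.1,-0.04,0,0,-1,0,0,0,0,-1,0,0,0,0,-1])

```text
time_s: 13.1
eef_pos: [0.5647, -0.0328, 0.2983]
ee_rot: [-0.002, -0.001, 1.0, 0.007]
force: [-0.1, 0.7, 0.5]
grip_width: -0.002
finger_force: 0.0
```

```bash
python3 e.py w9
```

```text
blue [348.4 181.3] 768 rect [27.3 28.9] boxw [[0.5737, -0.0153], [0.5634, 0.0177], [0.5957, 0.0287], [0.6064, -0.005]]
  brass mid [0.6112 0.0149] heading 108.2 len 0.036 wid 0.0062 blue c [0.5834 0.0056]
blue [291.7 184.6] 646 rect [29.1 22.5] boxw [[0.5962, -0.084], [0.5699, -0.0746], [0.5812, -0.0416], [0.608, -0.0505]]
  brass mid [ 0.6092 -0.0707] heading 71.7 len 0.0322 wid 0.0014 blue c [ 0.5873 -0.0624]
[ 0.5643 -0.0325  0.2991]
```

Request:
jog_arm(commands=[0,0,0,0,-1,0,0,0,0,-1,0,0,0,0,-1,0,0,0,0,-1,0,0,0,0,-1])

```text
time_s: 13.65
eef_pos: [0.5646, -0.0325, 0.301]
ee_rot: [0.0, -0.001, 1.0, 0.007]
force: [-0.6, -0.1, 0.7]
grip_width: -0.001
finger_force: 0.0
```

```bash
python3 e.py w10
```

```text
blue [292.5 181.2] 675 rect [28.8 23.7] boxw [[0.5946, -0.0836], [0.5667, -0.0736], [0.5779, -0.0408], [0.6063, -0.0503]]
  brass mid [ 0.6086 -0.0693] heading 71.3 len 0.0352 wid 0.0029 blue c [ 0.585  -0.0616]
blue [350.1 185.5] 648 rect [23.1 28.8] boxw [[0.5838, -0.0124], [0.5726, 0.0206], [0.6001, 0.0306], [0.6117, -0.0029]]
  brass mid [0.6147 0.0152] heading 108.4 len 0.0346 wid 0.002 blue c [0.5904 0.0081]
[ 0.5646 -0.0326  0.301 ]
```

```bash
python3 -c "
from h import *
print(go([.5489,-.0498,.054],72.3))"
```

```text
(array([ 0.0631, -0.082 ,  0.9868]), np.float64(0.04947), np.float64(90.11))
```

Request:
jog_arm(commands=[0.063,-0.082,0.087,0,-1,0,0,0.15,0.0165,-1,0,0,0.15,0.0165,-1,0,0,0.15,0.0165,-1,0,0,0.15,0,-1])

```text
time_s: 14.2
eef_pos: [0.5489, -0.0509, 0.1275]
ee_rot: [-0.001, 0.155, 0.988, 0.007]
force: [-0.3, -0.1, -0.2]
grip_width: -0.003
finger_force: 0.0
```

Request:
jog_arm(commands=[0,0,0.15,0,-1,0,0,0.1,0,-1,0,0,0.05,0,-1,0,0,0,0,-1,0,0,0,0,-1])

```text
time_s: 14.7
eef_pos: [0.5499, -0.0501, 0.055]
ee_rot: [-0.0, 0.154, 0.988, 0.007]
force: [0.0, 0.0, 0.1]
grip_width: -0.001
finger_force: 0.0
```

```bash
python3 -c "
from h import *
print(pose()[0],go([.5966-.953*.037,-.065+.304*.037,.054],72.3))"
```

```text
[ 0.5499 -0.0501  0.055 ] (array([-0.0482, -0.0002,  0.0039]), np.float64(-6e-05), np.float64(72.28))
```

Request:
jog_arm(commands=[-0.02,0,0.004,0,-1,-0.02,0,0,0,-1,-0.014,0,-0.004,0,-1,-0.0154,0,-0.0104,0,-1,-0.0154,0,-0.0104,0,-1])

```text
time_s: 15.2
eef_pos: [0.5697, -0.0566, 0.0593]
ee_rot: [-0.001, 0.154, 0.988, 0.007]
force: [0.4, 0.2, -0.3]
grip_width: 0.001
finger_force: 0.1
```

Request:
jog_arm(commands=[-0.0154,0,-0.0104,0,-1,-0.0154,0,-0.0104,0,-1,-0.0154,0,-0.0104,0,-1,-0.016,0,-0.004,0,-1,-0.016,0,-0.004,0,-1])

```text
time_s: 15.7
eef_pos: [0.5883, -0.0626, 0.0697]
ee_rot: [-0.001, 0.154, 0.988, 0.007]
force: [-2.0, 0.8, 6.5]
grip_width: 0.001
finger_force: 2.8
```

Request:
jog_arm(commands=[-0.016,0,-0.004,0,-1,-0.016,0,-0.004,0,-1,-0.016,0,-0.003,0,-1,-0.016,0,-0.002,0,-1,-0.016,0,0,0,-1])

```text
time_s: 16.2
eef_pos: [0.6075, -0.0688, 0.0718]
ee_rot: [-0.001, 0.154, 0.988, 0.007]
force: [1.5, -0.3, 2.2]
grip_width: 0.001
finger_force: 1.3
```

Request:
jog_arm(commands=[-0.02,0,0,0,-1,0,0,0,0,-1,0,0,0,0,-1,0,0,-0.1,0,-1,0,0,-0.1,0,-1])

```text
time_s: 16.7
eef_pos: [0.6098, -0.0702, 0.1198]
ee_rot: [-0.004, 0.154, 0.988, 0.007]
force: [1.3, -0.6, 1.0]
grip_width: 0.0
finger_force: 0.0
```

```bash
python3 -c "
from h import *
print(go([.5646,-.0326,.301],90))"
```

```text
(array([ 0.2249,  0.0973, -0.7214]), np.float64(-0.0492), np.float64(72.29))
```

Request:
jog_arm(commands=[0.1,0.05,-0.18,0,-1,0.125,0.05,-0.18,0,-1,0,0,-0.18,-0.0164,-1,0,0,-0.18,-0.0164,-1,0,0,0,-0.0164,-1])

```text
time_s: 17.2
eef_pos: [0.5715, -0.0356, 0.3027]
ee_rot: [0.006, -0.002, 1.0, 0.006]
force: [-0.3, -0.6, 0.5]
grip_width: 0.003
finger_force: 0.0
```

Request:
jog_arm(commands=[0,0,0,0,1,0,0,0,0,1])

```text
time_s: 17.4
eef_pos: [0.5692, -0.0355, 0.2932]
ee_rot: [-0.001, 0.001, 1.0, 0.007]
force: [-0.0, 0.2, -0.2]
grip_width: 0.33
finger_force: 0.0
```

```bash
python3 e.py w11; python3 -c "
import cv2
w=cv2.imread('pics/w11.png'); cv2.imwrite('pics/w11c.png',cv2.resize(w[130:290,200:440],(780,520)))"
```

```text
blue [353.5 184. ] 676 rect [23.4 29.4] boxw [[0.5839, -0.012], [0.5728, 0.0211], [0.6, 0.031], [0.6115, -0.0026]]
  brass mid [0.6144 0.0163] heading 108.6 len 0.0339 wid 0.0018 blue c [0.5907 0.0083]
blue [283.4 213.8] 1028 rect [27.4 38. ] boxw [[0.6469, -0.1002], [0.6005, -0.0844], [0.611, -0.0531], [0.6581, -0.0681]]
[ 0.5689 -0.0354  0.2926]
```

View pics/w11c.png

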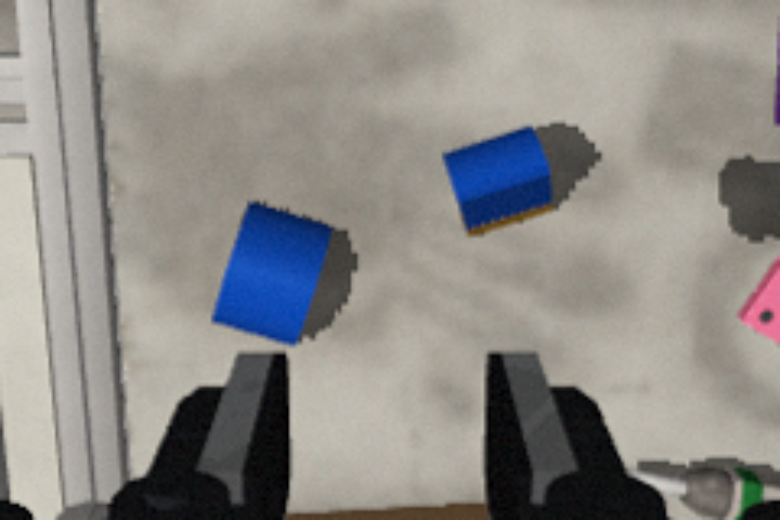

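The left block now stands on its flat side at crop (272,273). The right one, at (500,180), is still on its round side, so I'll use the same move on it.

```bash
python3 -c "
from h import *
print(go([.5546,-.0042,.054],108.5))"
```

```text
(array([0.0537, 0.1112, 0.9564]), np.float64(-0.0517), np.float64(89.89))
```

Request:
jog_arm(commands=[0.053,0.111,0.057,0,-1,0,0,0.15,-0.0172,-1,0,0,0.15,-0.0172,-1,0,0,0.15,-0.0172,-1,0,0,0.15,0,-1])

```text
time_s: 17.95
eef_pos: [0.5547, -0.0053, 0.1272]
ee_rot: [-0.001, -0.162, 0.987, 0.007]
force: [0.2, 0.8, 0.1]
grip_width: -0.003
finger_force: 0.0
```

Request:
jog_arm(commands=[0,0,0.15,0,-1,0,0,0.1,0,-1,0,0,0.05,0,-1,0,0,0,0,-1,0,0,0,0,-1])

```text
time_s: 18.45
eef_pos: [0.5566, -0.0047, 0.0562]
ee_rot: [0.001, -0.161, 0.987, 0.007]
force: [0.2, 0.9, -0.7]
grip_width: 0.0
finger_force: 0.0
```

```bash
python3 -c "
from h import *
print(pose()[0],go([.602-.948*.037,.0117-.317*.037,.054],108.5))"
```

```text
[ 0.5566 -0.0047  0.0562] (array([-0.0452,  0.0045,  0.0092]), np.float64(0.00012), np.float64(108.54))
```

Request:
jog_arm(commands=[-0.018,0.004,0.009,0,-1,-0.02,0,0,0,-1,-0.014,0,-0.004,0,-1,-0.0154,0,-0.0104,0,-1,-0.0154,0,-0.0104,0,-1])

```text
time_s: 18.95
eef_pos: [0.5763, 0.0029, 0.0605]
ee_rot: [0.001, -0.161, 0.987, 0.007]
force: [0.9, 0.5, -0.6]
grip_width: -0.001
finger_force: 0.0
```

Request:
jog_arm(commands=[-0.0154,0,-0.0104,0,-1,-0.0154,0,-0.0104,0,-1,-0.0154,0,-0.0104,0,-1,-0.016,0,-0.004,0,-1,-0.016,0,-0.004,0,-1])

```text
time_s: 19.45
eef_pos: [0.5947, 0.0089, 0.0708]
ee_rot: [0.001, -0.161, 0.987, 0.006]
force: [-1.5, 0.3, 4.9]
grip_width: -0.001
finger_force: 2.5
```

Request:
jog_arm(commands=[-0.016,0,-0.004,0,-1,-0.016,0,-0.004,0,-1,-0.016,0,-0.003,0,-1,-0.016,0,-0.002,0,-1,-0.016,0,0,0,-1])

```text
time_s: 19.95
eef_pos: [0.6136, 0.0154, 0.0729]
ee_rot: [0.001, -0.161, 0.987, 0.007]
force: [-1.0, -0.3, 2.3]
grip_width: -0.002
finger_force: 1.0
```

Request:
jog_arm(commands=[-0.02,0,0,0,-1,0,0,0,0,-1,0,0,0,0,-1,0,0,-0.1,0,-1,0,0,-0.1,0,-1])

```text
time_s: 20.45
eef_pos: [0.6161, 0.0163, 0.1214]
ee_rot: [-0.002, -0.161, 0.987, 0.007]
force: [0.5, 0.1, 0.3]
grip_width: -0.001
finger_force: 0.0
```

Request:
jog_arm(commands=[0.1,-0.05,-0.18,0,-1,0.14,-0.1,-0.18,0,-1,0,0,-0.18,0.017,-1,0,0,-0.18,0.017,-1,0,0,0,0.017,-1])

```text
time_s: 20.95
eef_pos: [0.581, -0.0337, 0.2994]
ee_rot: [0.006, 0.001, 1.0, 0.006]
force: [-0.5, -0.3, 0.6]
grip_width: 0.001
finger_force: 0.0
```

Request:
jog_arm(commands=[0,0,0,0,1,0,0,0,0,1,0,0,0,0,1])

```text
time_s: 21.25
eef_pos: [0.5783, -0.0326, 0.2889]
ee_rot: [-0.002, -0.003, 1.0, 0.007]
force: [-0.2, -0.7, -1.0]
grip_width: 0.505
finger_force: 0.0
```

```bash
python3 e.py w12
```

```text
blue [280.1 208.1] 1061 rect [27.5 38.9] boxw [[0.647, -0.1002], [0.6007, -0.0837], [0.6113, -0.0529], [0.6583, -0.0686]]
blue [361.3 212.4] 1045 rect [38.3 27.5] boxw [[0.6173, -0.0015], [0.6065, 0.0294], [0.6526, 0.0464], [0.664, 0.0146]]
[ 0.5783 -0.0326  0.2889]
```

```bash
cat > near.py <<'E'
from h import *
import sys
def near(tag,z0=0.0,side=1):
    im=cv2.imread(f"pics/{tag}.png")[:,:,::-1].copy(); p=np.load(f"pics/{tag}.npy",allow_pickle=True)[0]; out=[]
    for c,s,m in blobs(im,(100,150,40),(130,255,255),300):
        if plane("wrist",c,.025,p)[0][0]>.68: continue
        k,_=cv2.findContours(m,0,1); r=cv2.minAreaRect(max(k,key=cv2.contourArea)); W=plane("wrist",cv2.boxPoints(r)+.0,z0,p)[:,:2]
        W=W[np.argsort(W[:,0])]; N=W[:2][np.argsort(W[:2,1])]; F=W[2:][np.argsort(W[2:,1])]
        v=N[1]-N[0]; h=np.degrees(np.arctan2(v[1],v[0])); d=np.array([np.sin(np.radians(h)),-np.cos(np.radians(h))])
        print(tag,"near mid",N.mean(0),"len",np.linalg.norm(v),"heading",h,"centre",N.mean(0)+.026*d,"far mid",F.mean(0),"depth",np.linalg.norm(F.mean(0)-N.mean(0)))
near(sys.argv[1])
E
python3 near.py w11; python3 near.py w12
python3 -c "
from h import *
print(go([.635,-.0775,.1],71.5),robot.get_obs()['joint_pos'])"
```

```text
w11 near mid [0.5833 0.0073] len 0.03709531974200587 heading 108.50679205735179 centre [0.6079 0.0156] far mid [0.6125 0.0175] depth 0.03095674968673329
w11 near mid [ 0.6124 -0.0707] len 0.035165750530862024 heading 71.53421355411257 centre [ 0.6371 -0.079 ] far mid [ 0.6622 -0.0871] depth 0.052423500221778635
w12 near mid [ 0.6122 -0.0705] len 0.034724394135127803 heading 70.92779616794775 centre [ 0.6368 -0.079 ] far mid [ 0.6619 -0.0876] depth 0.05258450343953644
w12 near mid [0.6184 0.0172] len 0.034961444424854986 heading 109.21006075674275 centre [0.643  0.0257] far mid [0.6679 0.0348] depth 0.05250668448571922
(array([-0.2289, -0.1915,  0.7521]), np.float64(0.05217), np.float64(90.28)) [-0.1787  0.2106  0.3433  1.7102  0.0132 -0.1837]
```

```bash
python3 -c "
from h import *
p=np.load('pics/w11.npy',allow_pickle=True)[0]
for z in (0,.05,.1): print(plane('wrist',[323,285],z,p))
print(plane('scene',[[290,150],[320,160],[340,152]],0))
print(go([.637,-.079,.11],71.4))"
```

```text
[[ 0.7419 -0.0271  0.    ]]
[[ 0.7128 -0.0284  0.05  ]]
[[ 0.6837 -0.0297  0.1   ]]
[[ 0.8471  0.1192  0.    ]
 [ 0.7503  0.066   0.    ]
 [ 0.7467 -0.0125 -0.    ]]
(array([-0.2367, -0.197 ,  0.712 ]), np.float64(0.05245), np.float64(90.28))
```

Request:
jog_arm(commands=[-0.12,-0.1,0.012,0,1,-0.117,-0.097,0.1,0,1,0,0,0.15,0.0175,1,0,0,0.15,0.0175,1,0,0,0.15,0.0175,1])

```text
time_s: 21.8
eef_pos: [0.6378, -0.0799, 0.1465]
ee_rot: [-0.003, 0.164, 0.986, 0.007]
force: [0.7, 0.0, -0.1]
grip_width: 1.001
finger_force: 0.0
```

Request:
jog_arm(commands=[0,0,0.15,0,1,0,0,0,0,1,0,0,0,0,1,0,0,0,0,1])

```text
time_s: 22.2
eef_pos: [0.64, -0.0797, 0.1152]
ee_rot: [0.001, 0.162, 0.987, 0.006]
force: [-0.3, -0.1, 1.3]
grip_width: 0.997
finger_force: 0.0
```

```bash
python3 -c "
from h import *
print(pose()[0],go([.637,-.079,.026],71.4))"
```

```text
[ 0.64   -0.0797  0.1152] (array([ 0.012 , -0.0057,  0.3566]), np.float64(-0.00017), np.float64(71.34))
```

Now descend and grip; a 60 N grip is enough for 90 g.

Request:
jog_arm(commands=[0.012,-0.006,0.1,0,1,0,0,0.1,0,1,0,0,0.1,0,1,0,0,0.056,0,1,0,0,0,0,1])

```text
time_s: 22.7
eef_pos: [0.6348, -0.0786, 0.023]
ee_rot: [-0.002, 0.162, 0.987, 0.007]
force: [-0.9, 0.7, -1.0]
grip_width: 0.996
finger_force: 0.0
```

Request:
jog_arm(commands=[0,0,0,0,-1,0,0,0,0,-1,0,0,0,0,-1,0,0,0,0,-1,0,0,0,0,-1], newtons=60)

```text
time_s: 23.2
eef_pos: [0.6366, -0.079, 0.0254]
ee_rot: [0.001, 0.162, 0.987, 0.006]
force: [-0.0, 0.2, 4.9]
grip_width: 0.386
finger_force: 60.2
```

```bash
python3 -c "
from h import *
o=robot.get_obs();print(pose()[0],o['grip_width'],o['finger_force'],o['force'])"
```

```text
[ 0.6366 -0.079   0.0254] 0.385704042155878 60.19330948591232 [-0.0128  0.1917  4.852 ]
```

Request:
jog_arm(commands=[0,0,-0.08,0,-1,0,0,-0.12,0,-1,0,0,-0.12,0,-1,0,0,-0.1,0,-1,0,0,0,0,-1])

```text
time_s: 23.7
eef_pos: [0.6378, -0.0808, 0.1334]
ee_rot: [0.003, 0.162, 0.987, 0.006]
force: [-0.4, -0.9, -0.0]
grip_width: 0.388
finger_force: 59.7
```

```bash
python3 -c "
from h import *
o=robot.get_obs();print(o['grip_width'],o['finger_force'],pose()[0],go([.4533,-.0456,.125],95.27))"
```

```text
0.3880063455245947 59.66304950416088 [ 0.6378 -0.0808  0.1334] (array([ 0.7444, -0.1036,  0.0295]), np.float64(-0.06654), np.float64(71.31))
```

Request:
jog_arm(commands=[0.124,-0.017,0,0,-1,0.124,-0.017,0,0,-1,0.124,-0.017,0,0,-1,0.124,-0.017,0.01,0,-1,0.124,-0.017,0.01,0,-1])

```text
time_s: 24.2
eef_pos: [0.4793, -0.05, 0.1219]
ee_rot: [-0.003, 0.162, 0.987, 0.007]
force: [-0.0, -0.2, -0.7]
grip_width: 0.387
finger_force: 59.7
```

Request:
jog_arm(commands=[0.124,-0.017,0.01,0,-1,0,0,0,-0.022,-1,0,0,0,-0.022,-1,0,0,0,-0.0225,-1,0,0,0,0,-1])

```text
time_s: 24.7
eef_pos: [0.4497, -0.0443, 0.1199]
ee_rot: [-0.001, -0.046, 0.999, 0.007]
force: [0.1, -0.3, -0.4]
grip_width: 0.386
finger_force: 59.8
```

Request:
jog_arm(commands=[0,0,0,0,-1,0,0,0,0,-1])

```text
time_s: 24.9
eef_pos: [0.4505, -0.0445, 0.1208]
ee_rot: [-0.0, -0.045, 0.999, 0.007]
force: [0.2, 0.6, -0.7]
grip_width: 0.384
finger_force: 59.8
```

```bash
cat > cr.py <<'E'
from h import *
import sys
# cradle from the inner teeth seen in a wrist picture; also blue block in view
im,p=snap("wrist",sys.argv[1]); o=robot.get_obs(); print(pose()[0],o["grip_width"],o["finger_force"])
C=np.array([.4533,-.0456]); th=np.radians(95.27); uy=np.array([np.cos(th),np.sin(th)]); ux=np.array([uy[1],-uy[0]])
for c,s,m in blobs(im,(18,120,90),(32,255,255),15):
    w=plane("wrist",c,.0325,p)[0][:2]-C; print(c,s[4],"cradle x,y",w@ux,w@uy)
E
python3 cr.py w13; python3 -c "
from h import *
print(go([.4533,-.0456,.07],95.27))"
```

```text
[ 0.4506 -0.0445  0.121 ] 0.38646648186168303 59.76707708090544
[475.2 175.2] 91 cradle x,y -0.02695998059086715 0.10201453346468134
[535.4 175. ] 82 cradle x,y -0.026845610133433093 0.1409749405200033
[263.8 178.1] 486 cradle x,y -0.02592964035952397 -0.03342705478800011
[369.6 177.9] 493 cradle x,y -0.025626269521021885 0.034171817149089095
[458.1 177.2] 194 cradle x,y -0.02572003363992513 0.09112206155452
[173.8 179. ] 184 cradle x,y -0.025712234981209236 -0.0905387421312019
[632.1 242.3] 735 cradle x,y 0.020551594400870316 0.21598619887489579
[525.3 231.1] 74 cradle x,y 0.011700371908226334 0.14083764648854707
[467.8 231.8] 78 cradle x,y 0.01186140590901047 0.10184960916906194
[253.6 248.6] 117 cradle x,y 0.02274393733032385 -0.042666744716133485
[380.6 246.7] 80 cradle x,y 0.022171268964094607 0.043481106772143834
[449.5 250.9] 216 cradle x,y 0.025735312667696977 0.09090546423940027
[183.2 252.9] 221 cradle x,y 0.02544503245258919 -0.09040037738393417
(array([-0.0104, -0.0081,  0.204 ]), np.float64(-0.00031), np.float64(95.16))
```

The cradle pose agrees to 0.3 mm. Lowering into pocket 1.

Request:
jog_arm(commands=[-0.0104,-0.008,0.07,0,-1,0,0,0.07,0,-1,0,0,0.064,0,-1,0,0,0,0,-1,0,0,0,0,-1])

```text
time_s: 25.45
eef_pos: [0.4533, -0.0455, 0.0703]
ee_rot: [-0.0, -0.046, 0.999, 0.007]
force: [0.3, 0.9, -1.2]
grip_width: 0.383
finger_force: 59.7
```

```bash
python3 -c "
from h import *
o=robot.get_obs();print(o['grip_width'],o['force'],pose()[0],go([.4533,-.0456,.050],95.27))"
```

```text
0.38293201355081397 [ 0.3399  0.8847 -1.1725] [ 0.4533 -0.0455  0.0703] (array([ 0.    , -0.0013,  0.0814]), np.float64(-0.00014), np.float64(95.22))
```

Request:
jog_arm(commands=[0,-0.001,0.04,0,-1,0,0,0.03,0,-1,0,0,0.01,0,-1,0,0,0,0,-1,0,0,0,0,-1])

```text
time_s: 25.95
eef_pos: [0.4536, -0.0456, 0.0506]
ee_rot: [0.0, -0.046, 0.999, 0.007]
force: [-0.3, -1.0, -1.1]
grip_width: 0.386
finger_force: 59.7
```

Request:
jog_arm(commands=[0,0,0,0,0.2,0,0,0,0,0.2,0,0,0,0,0.2,0,0,-0.1,0,0.2,0,0,-0.1,0,0.2])

```text
time_s: 26.45
eef_pos: [0.4526, -0.046, 0.1001]
ee_rot: [-0.001, -0.046, 0.999, 0.007]
force: [0.8, -0.6, 0.3]
grip_width: 0.595
finger_force: 0.0
```

Request:
jog_arm(commands=[0,0,-0.2,0,1,0,0,-0.2,0,1,0,0,-0.2,0,1,0,0,0,0,1])

```text
time_s: 26.85
eef_pos: [0.4574, -0.0493, 0.2593]
ee_rot: [0.008, -0.046, 0.999, 0.004]
force: [0.7, 0.2, 0.7]
grip_width: 0.999
finger_force: 0.0
```

```bash
python3 - <<'E'
from h import *
print(pose()[0],go([.643,.0257,.11],109))
im,p=snap("wrist","w14")
C=np.array([.4533,-.0456]); th=np.radians(95.27); uy=np.array([np.cos(th),np.sin(th)]); ux=np.array([uy[1],-uy[0]])
for c,s,m in blobs(im,(100,150,40),(130,255,255),300):
    k,_=cv2.findContours(m,0,1); r=cv2.minAreaRect(max(k,key=cv2.contourArea)); W=plane("wrist",cv2.boxPoints(r),.026,p)[:,:2]-C
    print(c,s,np.c_[W@ux,W@uy].round(4).tolist())
E
```

```text
[ 0.4574 -0.0493  0.2593] (array([-0.7575,  0.2259,  0.6109]), np.float64(-0.03818), np.float64(95.26))
[321.2 162.9] [ 305  140   34   48 1574] [[-0.0254, -0.0177], [-0.0253, 0.017], [0.0258, 0.0178], [0.0256, -0.0184]]
[381.4 336.3] [364 319  32  39 888] [[0.2465, 0.0527], [0.1924, 0.0582], [0.2, 0.0962], [0.2547, 0.0921]]
```

Request:
jog_arm(commands=[-0.15,0.05,-0.04,0,1,-0.15,0.05,-0.04,0,1,-0.1,0.05,0,0,1,0,0,0,0,1,0,0,0,0,1])

```text
time_s: 27.4
eef_pos: [0.5491, -0.0018, 0.269]
ee_rot: [-0.002, -0.046, 0.999, 0.007]
force: [-0.5, -0.5, 0.5]
grip_width: 1.0
finger_force: 0.0
```

```bash
python3 -c "
from h import *
snap('wrist','w15');print(pose()[0])"; sed -i 's/\[0\]>.68: continue/[0]>.74: continue/' near.py; python3 near.py w15
```

```text
[ 0.5488 -0.0021  0.2695]
w15 near mid [ 0.424  -0.0526] len 0.03878881734421225 heading 95.35664284238023 centre [ 0.4499 -0.0502] far mid [ 0.4777 -0.0494] depth 0.053778621787015146
w15 near mid [0.6605 0.0544] len 0.038463648618518705 heading 88.96844572246701 centre [0.6865 0.054 ] far mid [0.7145 0.0561] depth 0.05398775613056344
```

Block L is seated in pocket 1. The right block has been knocked aside to about (0.686, 0.054), so I'll take a closer look before reaching for it.

Request:
jog_arm(commands=[-0.14,0.07,-0.06,0,1,-0.14,0.07,-0.06,0,1,0,0,0,0,1,0,0,0,0,1])

```text
time_s: 27.85
eef_pos: [0.616, 0.0384, 0.3008]
ee_rot: [-0.001, -0.046, 0.999, 0.007]
force: [0.6, 0.1, -0.6]
grip_width: 1.003
finger_force: 0.0
```

```bash
python3 -c "
from h import *
im,p=snap('wrist','w16');print(pose()[0])
cv2.imwrite('pics/w16c.png',cv2.resize(im[120:320,180:480],(780,520))[:,:,::-1])"; python3 near.py w16
```

```text
[0.6154 0.0381 0.3013]
w16 near mid [ 0.4413 -0.054 ] len 0.04156239849511632 heading 95.38643444536768 centre [ 0.4672 -0.0516] far mid [ 0.4731 -0.0529] depth 0.03181181967418351
w16 near mid [0.66   0.0543] len 0.03548105576672056 heading 88.43218068068045 centre [0.686  0.0536] far mid [0.7117 0.0537] depth 0.05172045000177582
```

View pics/w16c.png

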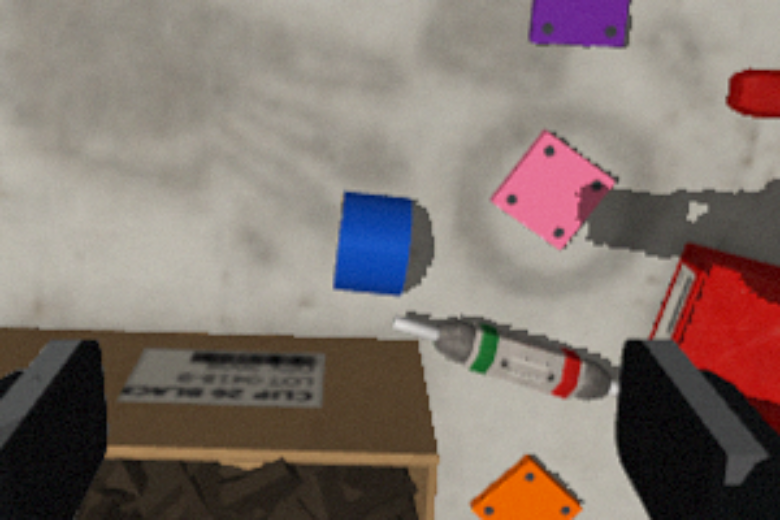

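```bash
python3 -c "
from h import *
p=np.load('pics/w16.npy',allow_pickle=True)[0]
f=lambda q: np.array(q)*[300/780,200/520]+[180,120]
print(plane('wrist',f([[0,330],[200,333],[415,338]]),0,p)); print(plane('wrist',f([[397,323],[470,340]]),.008,p))
for z in (.06,.1,.14): print(z,plane('wrist',f([[415,455],[100,450]]),z,p))
print(go([.686,.0537,.12],88.5))"
```

```text
[[ 0.7504 -0.1369  0.    ]
 [ 0.7433 -0.0324  0.    ]
 [ 0.7365  0.0811  0.    ]]
[[0.7254 0.0699 0.008 ]
 [0.7317 0.1088 0.008 ]]
0.06 [[ 0.7695  0.0802  0.06  ]
 [ 0.7791 -0.0678  0.06  ]]
0.1 [[ 0.745   0.0746  0.1   ]
 [ 0.7535 -0.0569  0.1   ]]
0.14 [[ 0.7204  0.069   0.14  ]
 [ 0.7278 -0.0461  0.14  ]]
(array([-0.2873,  0.0269,  0.7253]), np.float64(0.01866), np.float64(95.22))
```

The block sits flat at crop (373,244). The box face is at x≈0.739 and the pin gauge tip is at (0.725,0.070). I'll grip 6 mm towards the base from the block's middle to keep clear of both.

```bash
python3 -c "
from h import *
print(go([.680,.0539,.12],88.5))"
```

```text
(array([-0.2634,  0.0298,  0.7254]), np.float64(0.01866), np.float64(95.22))
```

Request:
jog_arm(commands=[-0.13,0.015,0.1,0,0.4,-0.132,0.012,0.12,0,0.4,0,0,0.15,0.0187,0.4,0,0,0.15,0,0.4,0,0,0.15,0,0.4])

```text
time_s: 28.4
eef_pos: [0.6795, 0.0526, 0.1331]
ee_rot: [-0.0, 0.014, 1.0, 0.007]
force: [-0.3, -0.1, -0.1]
grip_width: 0.699
finger_force: 0.0
```

Request:
jog_arm(commands=[0,0,0.05,0,0.4,0,0,0,0,0.4,0,0,0,0,0.4])

```text
time_s: 28.7
eef_pos: [0.6812, 0.0534, 0.1242]
ee_rot: [0.001, 0.013, 1.0, 0.007]
force: [0.5, 0.3, 1.4]
grip_width: 0.701
finger_force: 0.0
```

```bash
python3 -c "
from h import *
print(pose()[0],robot.get_obs()['grip_width'],go([.680,.0539,.026],88.5))"
```

```text
[0.6812 0.0534 0.1242] 0.7012900571002997 (array([ 0.0058, -0.0032,  0.3929]), np.float64(-5e-05), np.float64(88.48))
```

Request:
jog_arm(commands=[0.006,-0.003,0.1,0,0.4,0,0,0.1,0,0.4,0,0,0.1,0,0.4,0,0,0.07,0,0.4,0,0,0.023,0,0.4])

```text
time_s: 29.2
eef_pos: [0.6798, 0.0544, 0.0244]
ee_rot: [0.0, 0.013, 1.0, 0.007]
force: [0.5, -0.2, -0.8]
grip_width: 0.698
finger_force: 0.0
```

Request:
jog_arm(commands=[0,0,0,0,0.4,0,0,0,0,-1,0,0,0,0,-1,0,0,0,0,-1,0,0,0,0,-1])

```text
time_s: 29.7
eef_pos: [0.6814, 0.0545, 0.0267]
ee_rot: [0.002, 0.013, 1.0, 0.007]
force: [0.0, 0.4, 6.2]
grip_width: 0.387
finger_force: 59.9
```

Request:
jog_arm(commands=[0,0,0,0,-1,0,0,-0.04,0,-1,0,0,-0.12,0,-1,0,0,-0.12,0,-1,0,0,-0.1,0,-1])

```text
time_s: 30.2
eef_pos: [0.6792, 0.0533, 0.1201]
ee_rot: [-0.0, 0.013, 1.0, 0.007]
force: [0.4, -0.3, -0.2]
grip_width: 0.386
finger_force: 59.6
```

```bash
python3 -c "
from h import *
o=robot.get_obs();print(pose()[0],o['grip_width'],o['finger_force']);print(go([.447-.006,.0221,.125],95.27))"
```

```text
[0.6792 0.0533 0.1201] 0.38636276700784805 59.59302568808198
(array([ 0.9493, -0.149 , -0.0209]), np.float64(-0.01875), np.float64(88.52))
```

Request:
jog_arm(commands=[0.15,-0.025,0,0,-1,0.16,-0.025,0,0,-1,0.16,-0.025,0,0,-1,0.16,-0.025,0,0,-1,0.16,-0.025,0,0,-1])

```text
time_s: 30.7
eef_pos: [0.4791, 0.027, 0.1181]
ee_rot: [-0.001, 0.013, 1.0, 0.007]
force: [-0.1, 0.1, -0.6]
grip_width: 0.38
finger_force: 59.6
```

Request:
jog_arm(commands=[0.155,-0.025,-0.02,0,-1,0,0,0,-0.0188,-1,0,0,0,0,-1,0,0,0,0,-1])

```text
time_s: 31.1
eef_pos: [0.4427, 0.0218, 0.1237]
ee_rot: [0.001, -0.045, 0.999, 0.007]
force: [0.8, 0.6, -0.6]
grip_width: 0.381
finger_force: 59.6
```

```bash
python3 -c "
from h import *
o=robot.get_obs();print(pose()[0],o['grip_width'],o['finger_force']);print(go([.442,.0216,.07],95.27))
im,p=snap('wrist','w17')
for c,s,m in blobs(im,(100,150,40),(130,255,255),100): print(c,s)
cv2.imwrite('pics/w17c.png',im[100:300,160:480,::-1])"
```

```text
[0.4427 0.0218 0.1237] 0.3810577255402961 59.60783299058676
(array([ 0.0035, -0.0032,  0.2146]), np.float64(-0.00032), np.float64(95.15))
[211.3 214.9] [ 178  177   67   75 4477]
[318.7 262.5] [ 276  209   86  108 8715]
```

```bash
python3 -c "
from h import *
p=np.load('pics/w17.npy',allow_pickle=True)[0]
im=cv2.imread('pics/w17.png')[:,:,::-1].copy()
m=[b for b in blobs(im,(100,150,40),(130,255,255),5000)][0][2]
for c in (290,305,320,335,350):
  r=np.flatnonzero(m[:,c]); print(c,r.min(),r.max(),plane('wrist',[[c,r.min()-.5],[c,r.max()+.5]],.097,p)[:,:2].tolist())
"
```

```text
290 210 316 [[0.4225077227990767, 0.005964955093440355], [0.47926484713381684, 0.009668561865244151]]
305 210 315 [[0.421924912398608, 0.012833479929070142], [0.47807754972645583, 0.017192776049576666]]
320 210 315 [[0.42134138581971686, 0.019710445055533776], [0.4774732283969837, 0.02476531356916825]]
335 209 315 [[0.42027667382935147, 0.026546610693648623], [0.47686808910919803, 0.032348100636006086]]
350 209 315 [[0.4196919207455379, 0.03343451977234868], [0.4762621302012953, 0.03994115807356491]]
```

The held block's near edge puts its middle at (0.447,0.022), which is right over pocket 2. Lowering.

Request:
jog_arm(commands=[0.002,-0.003,0.08,0,-1,0,0,0.08,0,-1,0,0,0.06,0,-1,0,0,0.04,0,-1,0,0,0.03,0,-1])

```text
time_s: 31.65
eef_pos: [0.4428, 0.022, 0.0505]
ee_rot: [0.001, -0.046, 0.999, 0.007]
force: [-0.3, 0.5, 11.7]
grip_width: 0.384
finger_force: 61.5
```

Request:
jog_arm(commands=[0,0,0,0,-1,0,0,0,0,-1])

```text
time_s: 31.85
eef_pos: [0.4424, 0.022, 0.0509]
ee_rot: [0.001, -0.046, 0.999, 0.007]
force: [1.3, -0.9, -1.4]
grip_width: 0.384
finger_force: 59.6
```

```bash
python3 -c "
from h import *
o=robot.get_obs();print(pose()[0],o['force']);print(go([.4424,.0217,.0505],95.27))"
```

```text
[0.4424 0.022  0.0509] [ 1.33   -0.8928 -1.4343]
(array([ 0.0002, -0.0011,  0.0017]), np.float64(1e-05), np.float64(95.27))
```

Seated. Release, rise and view both from above.

Request:
jog_arm(commands=[0,0,0,0,0.1,0,0,0,0,0.1,0,0,0,0,0.1,0,0,-0.1,0,0.1,0,0,-0.1,0,0.1])

```text
time_s: 32.35
eef_pos: [0.4406, 0.0214, 0.1002]
ee_rot: [-0.001, -0.046, 0.999, 0.007]
force: [0.4, -0.7, -0.4]
grip_width: 0.553
finger_force: 0.0
```

Request:
jog_arm(commands=[0,0.05,-0.2,0,1,0,0.05,-0.2,0,1,0,0.1,-0.2,0,1,0,0.1,-0.1,0,1,0,0,0,0,1])

```text
time_s: 32.85
eef_pos: [0.4371, 0.0924, 0.2738]
ee_rot: [0.005, -0.048, 0.999, 0.007]
force: [1.4, -0.1, -0.4]
grip_width: 0.997
finger_force: 0.0
```

```bash
cat > blk.py <<'E'
from h import *
import sys
im,p=snap("wrist",sys.argv[1]); print(pose()[0])
C=np.array([.4533,-.0456]); th=np.radians(95.27); uy=np.array([np.cos(th),np.sin(th)]); ux=np.array([uy[1],-uy[0]])
def cr(c,z): 
    w=plane("wrist",c,z,p)[:,:2]-C; return np.c_[w@ux,w@uy].round(4)
for c,s,m in blobs(im,(100,150,40),(130,255,255),300):
    k,_=cv2.findContours(m,0,1); r=cv2.minAreaRect(max(k,key=cv2.contourArea)); W=cr(cv2.boxPoints(r),.026)
    if abs(W[0,0])<.1: print("blue",c,W.tolist())
for c,s,m in blobs(im,(15,120,60),(32,255,255),400):
    k,_=cv2.findContours(cv2.morphologyEx(m,cv2.MORPH_CLOSE,np.ones((7,7))),0,1); r=cv2.minAreaRect(max(k,key=cv2.contourArea)); z=float(sys.argv[2]) if len(sys.argv)>2 else .008
    B=plane("wrist",cv2.boxPoints(r),z,p)[:,:2]; v=B[1]-B[0]
    print("brass",c,s[4],"centre",B.mean(0),"sides",np.linalg.norm(B[1]-B[0]).round(4),np.linalg.norm(B[2]-B[1]).round(4),"ang mod90",(np.degrees(np.arctan2(v[1],v[0]))%90).round(1),"cradle",((B.mean(0)-C)@ux).round(4),((B.mean(0)-C)@uy).round(4))
for c,s,m in blobs(im,(0,150,100),(6,255,255),150): print("red",c,s[4],plane("wrist",c,.007,p)[0][:2])
E
python3 blk.py w18
```

```text
[0.4364 0.0913 0.271 ]
blue [250.2 167.3] [[-0.0263, 0.0452], [-0.0278, 0.0843], [0.0234, 0.084], [0.0249, 0.0434]]
blue [187.1 168.5] [[-0.0251, -0.0261], [-0.0267, 0.0183], [0.0244, 0.0154], [0.0262, -0.0307]]
brass [416.2 191.9] 1260 centre [0.4619 0.2161] sides 0.0452 0.0468 ang mod90 5.5 cradle 0.0326 0.2598
brass [545.7 205.7] 1234 centre [0.465 0.378] sides 0.0539 0.046 ang mod90 8.5 cradle 0.0506 0.4208
brass [481.2 207.2] 1217 centre [0.4738 0.2987] sides 0.0452 0.0504 ang mod90 10.0 cradle 0.052 0.341
red [513.4 132. ] 375 [0.3806 0.3155]
red [408.  305.9] 359 [0.6196 0.233 ]
red [398.  353.6] 288 [0.6974 0.232 ]
```

Both blocks sit in pockets 1 and 2. On to the plates.

Request:
jog_arm(commands=[-0.05,0.15,-0.05,0,1,-0.05,0.17,-0.05,0,1,-0.05,0.17,0,0,1,-0.05,0.17,0,0,1,0,0,0,0,1])

```text
time_s: 33.4
eef_pos: [0.4697, 0.2622, 0.2918]
ee_rot: [-0.002, -0.048, 0.999, 0.007]
force: [-0.6, -0.2, -0.6]
grip_width: 1.001
finger_force: 0.0
```

Request:
jog_arm(commands=[0,0,0,0,1,0,0,0,0,1])

```text
time_s: 33.6
eef_pos: [0.4695, 0.2576, 0.2943]
ee_rot: [-0.001, -0.046, 0.999, 0.006]
force: [0.3, 0.8, -0.9]
grip_width: 0.998
finger_force: 0.0
```

```bash
python3 blk.py w19; python3 -c "
import cv2
w=cv2.imread('pics/w19.png'); cv2.imwrite('pics/w19c.png',cv2.resize(w[90:290,160:480],(800,500)))"
```

```text
[0.4696 0.2574 0.2949]
blue [105.6 126.1] [[-0.0273, 0.0384], [-0.0272, 0.0916], [0.0228, 0.0839], [0.0226, 0.0287]]
blue [ 43.3 127.6] [[-0.0264, -0.0337], [-0.0263, 0.0249], [0.0249, 0.0145], [0.0247, -0.0462]]
brass [283.8 153.5] 1259 centre [0.4626 0.2165] sides 0.0434 0.0442 ang mod90 5.1 cradle 0.0333 0.2602
brass [350.6 168.8] 1200 centre [0.4738 0.3002] sides 0.0444 0.0438 ang mod90 1.9 cradle 0.0522 0.3424
brass [414.6 167.4] 1218 centre [0.465  0.3798] sides 0.0443 0.0443 ang mod90 5.1 cradle 0.0507 0.4225
brass [383.  222.7] 400 centre [0.5404 0.3507] sides 0.0158 0.0455 ang mod90 2.8 cradle 0.1232 0.3866
brass [610.3 300.3] 3009 centre [0.6281 0.6901] sides 0.1219 0.0805 ang mod90 87.0 cradle 0.2416 0.7165
red [371.1  91.3] 355 [0.38   0.3134]
red [287.  264.4] 802 [0.6108 0.2296]
red [303.6 336.6] 1600 [0.7231 0.2608]
```

View pics/w19c.png

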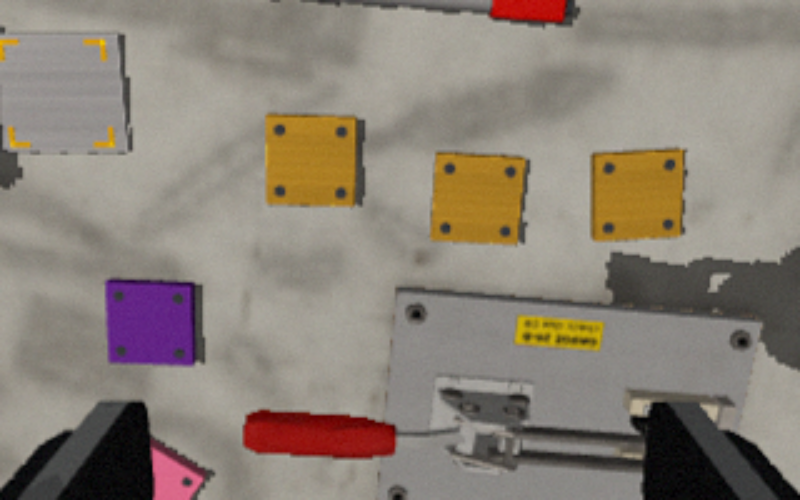

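The crop shows the three brass plates at (312,160), (478,198) and (638,195), and the tongue square at (60,95). The purple (150,322) and pink (178,478) plates are look-alikes and stay. I'll take the plates with the tool turned a quarter, so that the fingers clear the cradle's end when placing.

```bash
python3 -c "
from h import *
print(robot.get_obs()['joint_pos'],go([.4626,.2165,.1],5.2))
im=cv2.imread('pics/w19.png')[:,:,::-1].copy(); p=np.load('pics/w19.npy',allow_pickle=True)[0]
for c,s,m in blobs(im,(15,120,60),(32,255,255),1100)[:3]:
    k,_=cv2.findContours(m,0,1); k=max(k,key=cv2.contourArea); q=cv2.approxPolyDP(k,8,True)[:,0]
    W=plane('wrist',q.astype(float),.008,p)[:,:2]; print(W.mean(0),len(q),[round(float(np.degrees(np.arctan2(*(W[(i+1)%len(q)]-W[i])[::-1]))%90),1) for i in range(len(q))])
"
```

```text
[0.3695 0.0851 0.2153 1.6981 0.0121 0.2791] (array([ 0.0424, -0.1702,  0.7774]), np.float64(0.24996), np.float64(95.18))
[0.4626 0.2162] 4 [4.4, 3.3, 1.1, 3.5]
[0.4739 0.2999] 4 [0.8, 1.5, 2.4, 1.7]
[0.465  0.3794] 4 [6.7, 7.2, 6.7, 7.1]
```

Request:
jog_arm(commands=[0.02,-0.09,0.1,0,0.4,0.0224,-0.08,0.1,0,0.4,0,0,0.1,0.0233,0.4,0,0,0.1,0.0233,0.4,0,0,0.1,0.0233,0.4])

```text
time_s: 34.15
eef_pos: [0.4631, 0.2155, 0.1694]
ee_rot: [-0.001, 0.177, 0.984, 0.007]
force: [-0.3, -0.2, 0.7]
grip_width: 0.699
finger_force: 0.0
```

Request:
jog_arm(commands=[0,0,0.05,0.0233,0.4,0,0,0.05,0.0233,0.4,0,0,0.05,0.0233,0.4,0,0,0.05,0.0233,0.4,0,0,0.05,0.0233,0.4])

```text
time_s: 34.65
eef_pos: [0.4631, 0.2166, 0.1073]
ee_rot: [-0.003, 0.517, 0.856, 0.006]
force: [0.1, -0.2, 0.0]
grip_width: 0.698
finger_force: 0.0
```

Request:
jog_arm(commands=[0,0,0,0.0233,0.4,0,0,0,0.0233,0.4,0,0,0,0.0233,0.4,0,0,0,0,0.4,0,0,0,0,0.4])

```text
time_s: 35.15
eef_pos: [0.4632, 0.2171, 0.1077]
ee_rot: [-0.005, 0.688, 0.726, 0.005]
force: [-0.0, 0.4, -0.1]
grip_width: 0.704
finger_force: 0.0
```

```bash
python3 -c "
from h import *
print(pose()[0],robot.get_obs()['grip_width'],go([.4626,.2163,.022],3.1))"
```

```text
[0.4632 0.2171 0.1077] 0.7040497850583539 (array([-0.0078, -0.0028,  0.3429]), np.float64(-0.0), np.float64(3.1))
```

Request:
jog_arm(commands=[-0.008,-0.003,0.1,0,0.4,0,0,0.1,0,0.4,0,0,0.08,0,0.4,0,0,0.04,0,0.4,0,0,0.023,0,0.4])

```text
time_s: 35.65
eef_pos: [0.4618, 0.2168, 0.0208]
ee_rot: [-0.005, 0.688, 0.726, 0.004]
force: [0.4, 0.7, -0.1]
grip_width: 0.697
finger_force: 0.0
```

Request:
jog_arm(commands=[0,0,0,0,0.4,0,0,0,0,-1,0,0,0,0,-1,0,0,0,0,-1,0,0,0,0,-1])

```text
time_s: 36.15
eef_pos: [0.4638, 0.2177, 0.0235]
ee_rot: [-0.004, 0.688, 0.726, 0.006]
force: [0.4, -0.1, 6.3]
grip_width: 0.491
finger_force: 64.5
```

```bash
python3 -c "
from h import *
o=robot.get_obs();print(pose()[0],o['grip_width'],o['force'],o['finger_force'])"
```

```text
[0.4638 0.2177 0.0235] 0.4905170070357823 [ 0.3564 -0.054   6.3081] 64.54757568943023
```

Request:
jog_arm(commands=[0,0,-0.04,0,-1,0,0,-0.1,0,-1,0,0,-0.12,0,-1,0,0,0,-0.006,-1,0,0,0,0,-1])

```text
time_s: 36.65
eef_pos: [0.4633, 0.2167, 0.0882]
ee_rot: [-0.004, 0.674, 0.738, 0.006]
force: [0.4, -0.9, -0.4]
grip_width: 0.494
finger_force: 61.1
```

```bash
python3 -c "
from h import *
o=robot.get_obs();print(pose()[0],o['grip_width'],o['force'],o['finger_force'],go([.4406,.0918,.08],5.27))"
```

```text
[0.4633 0.2167 0.0882] 0.4936877776030377 [ 0.4302 -0.9093 -0.3637] 61.068981885910034 (array([-0.4896, -0.1356,  0.0254]), np.float64(-0.00024), np.float64(5.18))
```

Request:
jog_arm(commands=[-0.16,-0.045,0,0,-1,-0.16,-0.045,0,0,-1,-0.165,-0.045,0.02,0,-1,0,0,0,0,-1,0,0,0,0,-1])

```text
time_s: 37.15
eef_pos: [0.4387, 0.092, 0.0789]
ee_rot: [-0.006, 0.676, 0.737, 0.004]
force: [-0.5, 0.5, 0.4]
grip_width: 0.493
finger_force: 61.1
```

```bash
python3 -c "
from h import *
o=robot.get_obs();print(pose()[0],o['grip_width'],go([.4406,.0925,.028],5.27))"
```

```text
[0.4387 0.092  0.0789] 0.49318714054049445 (array([-0.0014,  0.0079,  0.2037]), np.float64(-0.00073), np.float64(5.01))
```

Request:
jog_arm(commands=[-0.001,0.008,0.08,-0.0007,-1,0,0,0.08,0,-1,0,0,0.035,0,-1,0,0,0.008,0,-1,0,0,0,0,-1])

```text
time_s: 37.65
eef_pos: [0.4417, 0.0939, 0.0292]
ee_rot: [-0.005, 0.672, 0.74, 0.005]
force: [0.0, 0.2, -1.0]
grip_width: 0.492
finger_force: 61.1
```

```bash
python3 -c "
from h import *
o=robot.get_obs();print(pose()[0],o['grip_width'],o['force'],go([.4406,.0925,.0268],5.27))"
```

```text
[0.4417 0.0939 0.0292] 0.4919704182933208 [ 0.0366  0.206  -1.0097] (array([-0.0054, -0.0048,  0.0096]), np.float64(0.00061), np.float64(5.49))
```

Request:
jog_arm(commands=[-0.005,-0.005,0.008,0,-1,0,0,0,0,-1,0,0,0,0,0.3,0,0,0,0,0.3,0,0,0,0,0.3])

```text
time_s: 38.15
eef_pos: [0.4411, 0.0919, 0.0278]
ee_rot: [-0.004, 0.673, 0.74, 0.005]
force: [0.7, -0.4, -0.4]
grip_width: 0.651
finger_force: 0.0
```

Request:
jog_arm(commands=[0,0,-0.1,0,0.3,0,0,-0.2,0,0.3,0.12,0,-0.2,0,0.4,0.12,0,-0.2,0,0.4,0.12,0,-0.1,0,0.4])

```text
time_s: 38.65
eef_pos: [0.4345, 0.1712, 0.2187]
ee_rot: [-0.003, 0.673, 0.739, 0.007]
force: [0.5, 0.2, -0.5]
grip_width: 0.696
finger_force: 0.0
```

Request:
jog_arm(commands=[0.12,0,0,0,0.4,0.1,0,0,0,0.4,0,0,0,0,0.4,0,0,0,0,0.4])

```text
time_s: 39.05
eef_pos: [0.4277, 0.2253, 0.2148]
ee_rot: [-0.004, 0.672, 0.74, 0.005]
force: [-0.5, -0.2, -0.5]
grip_width: 0.699
finger_force: 0.0
```

```bash
python3 blk.py w20 .011; python3 -c "
from h import *
print(go([.465,.3796,.1],7.0),robot.get_obs()['joint_pos'])"
```

```text
[0.4277 0.2249 0.2147]
brass [376.2  19.1] 1937 centre [0.4655 0.3718] sides 0.0436 0.0329 ang mod90 5.4 cradle 0.0505 0.4145
brass [453.1  55.5] 937 centre [0.5393 0.3496] sides 0.0458 0.0159 ang mod90 0.2 cradle 0.1219 0.3856
brass [373.8 104.8] 2124 centre [0.4737 0.3001] sides 0.0439 0.0433 ang mod90 1.9 cradle 0.0521 0.3423
brass [319.8 297.4] 1540 centre [0.4411 0.095 ] sides 0.0536 0.0485 ang mod90 3.1 cradle 0.0008 0.1411
brass [612.8 348. ] 1137 centre [0.7798 0.0459] sides 0.0768 0.0896 ang mod90 5.4 cradle 0.3335 0.0611
red [275.5  81.1] 589 [0.3795 0.3132]
red [615.2 177.2] 2998 [0.726  0.2541]
red [499.  196.4] 1804 [0.614  0.2234]
(array([0.5962, 0.2069, 0.4664]), np.float64(-0.00434), np.float64(5.44)) [ 0.3377 -0.0715 -0.1019  1.5368  0.0122  1.8136]
```

Request:
jog_arm(commands=[0.15,0.05,0,0,0.32,0.15,0.05,0.05,0,0.32,0.15,0.05,0.1,0,0.32,0.146,0.057,0.1,-0.0043,0.32,0,0,0.1,0,0.32])

```text
time_s: 39.6
eef_pos: [0.4664, 0.3822, 0.127]
ee_rot: [-0.005, 0.662, 0.749, 0.005]
force: [0.2, -0.6, 0.2]
grip_width: 0.661
finger_force: 0.0
```

Request:
jog_arm(commands=[0,0,0.1,0,0.32,0,0,0,0,0.32,0,0,0,0,0.32])

```text
time_s: 39.9
eef_pos: [0.4652, 0.3787, 0.104]
ee_rot: [-0.005, 0.663, 0.748, 0.004]
force: [0.2, 0.2, -0.1]
grip_width: 0.659
finger_force: 0.0
```

```bash
python3 -c "
from h import *
print(pose()[0],robot.get_obs()['grip_width'],go([.465,.3796,.023],7.0))"
```

```text
[0.4652 0.3787 0.104 ] 0.6585993674192159 (array([-0.0003, -0.0001,  0.3241]), np.float64(-0.0003), np.float64(6.89))
```

Request:
jog_arm(commands=[0,0,0.1,0,0.32,0,0,0.1,0,0.32,0,0,0.08,0,0.32,0,0,0.044,0,0.32,0,0,0,0,0.32])

```text
time_s: 40.4
eef_pos: [0.4651, 0.3804, 0.0233]
ee_rot: [-0.005, 0.663, 0.749, 0.004]
force: [-0.0, -0.8, -0.1]
grip_width: 0.653
finger_force: 0.0
```

Request:
jog_arm(commands=[0,0,0,0,-1,0,0,0,0,-1,0,0,0,0,-1,0,0,0,0,-1,0,0,0,0,-1])

```text
time_s: 40.9
eef_pos: [0.4667, 0.3819, 0.0257]
ee_rot: [-0.004, 0.663, 0.749, 0.007]
force: [0.3, -0.9, 5.7]
grip_width: 0.488
finger_force: 61.4
```

Request:
jog_arm(commands=[0,0,-0.04,0,-1,0,0,-0.1,0,-1,0,0,-0.14,0,-1,0,0,0,0.0045,-1,0,0,0,0,-1])

```text
time_s: 41.4
eef_pos: [0.4659, 0.3807, 0.0948]
ee_rot: [-0.004, 0.673, 0.739, 0.006]
force: [0.7, 0.3, -0.6]
grip_width: 0.492
finger_force: 60.9
```

```bash
python3 -c "
from h import *
o=robot.get_obs();print(pose()[0],o['grip_width'],o['force'],o['finger_force'],go([.4406,.0920,.09],5.27))"
```

```text
[0.4659 0.3807 0.0948] 0.49215082125251913 [ 0.6827  0.3299 -0.6131] 60.94776749610901 (array([-1.1406, -0.2085,  0.0018]), np.float64(0.0002), np.float64(5.34))
```

Request:
jog_arm(commands=[-0.19,-0.035,0,0,-1,-0.19,-0.035,0,0,-1,-0.19,-0.035,0,0,-1,-0.19,-0.035,0,0,-1,-0.19,-0.035,0,0,-1])

```text
time_s: 41.9
eef_pos: [0.4418, 0.1378, 0.0881]
ee_rot: [-0.006, 0.673, 0.74, 0.003]
force: [1.8, -0.3, -0.2]
grip_width: 0.489
finger_force: 61.0
```

Request:
jog_arm(commands=[-0.19,-0.033,0,0,-1,0,0,0,0,-1,0,0,0,0,-1,0,0,0,0,-1])

```text
time_s: 42.3
eef_pos: [0.4394, 0.0923, 0.0886]
ee_rot: [-0.006, 0.673, 0.74, 0.004]
force: [0.4, 0.0, -1.0]
grip_width: 0.486
finger_force: 61.0
```

```bash
python3 -c "
from h import *
o=robot.get_obs();print(pose()[0],o['grip_width'],go([.4409,.0922,.0365],5.27))"
```

```text
[0.4394 0.0923 0.0886] 0.48560648004672147 (array([-0.004 ,  0.0062,  0.2083]), np.float64(0.00037), np.float64(5.4))
```

Request:
jog_arm(commands=[-0.004,0.006,0.08,0,-1,0,0,0.08,0,-1,0,0,0.04,0,-1,0,0,0.008,0,-1,0,0,0,0,-1])

```text
time_s: 42.8
eef_pos: [0.4414, 0.0923, 0.0374]
ee_rot: [-0.005, 0.673, 0.74, 0.005]
force: [-0.0, -0.2, -1.0]
grip_width: 0.487
finger_force: 61.0
```

```bash
python3 -c "
from h import *
o=robot.get_obs();print(pose()[0],o['grip_width'],o['force'],go([.4409,.0922,.0355],5.27))"
```

```text
[0.4414 0.0923 0.0374] 0.48704653842571166 [-0.0417 -0.2357 -0.9642] (array([-0.0004, -0.0019,  0.0076]), np.float64(0.00054), np.float64(5.46))
```

Request:
jog_arm(commands=[0,-0.002,0.008,0.0005,-1,0,0,0,0,-1,0,0,0,0,0.3,0,0,0,0,0.3,0,0,0,0,0.3])

```text
time_s: 43.3
eef_pos: [0.4412, 0.0912, 0.0355]
ee_rot: [-0.005, 0.675, 0.738, 0.005]
force: [0.3, 0.1, -0.6]
grip_width: 0.651
finger_force: 0.0
```

Request:
jog_arm(commands=[0,0,-0.1,0,0.3,0,0,-0.2,0,0.3,0.16,0,-0.2,0,0.3,0.16,0,-0.2,0,0.3,0.16,0,0,0,0.3])

```text
time_s: 43.8
eef_pos: [0.4357, 0.1925, 0.1971]
ee_rot: [-0.001, 0.675, 0.737, 0.01]
force: [0.1, -0.1, -0.3]
grip_width: 0.648
finger_force: 0.0
```

Request:
jog_arm(commands=[0,0,0,0,0.3,0,0,0,0,0.3])

```text
time_s: 44.0
eef_pos: [0.4316, 0.1917, 0.1898]
ee_rot: [-0.004, 0.674, 0.739, 0.004]
force: [-0.1, -0.8, -0.4]
grip_width: 0.651
finger_force: 0.0
```

```bash
python3 blk.py w21 .019; python3 -c "
from h import *
print(go([.4738,.3000,.1],91.6),robot.get_obs()['joint_pos'])"
```

```text
[0.4315 0.191  0.1892]
blue [318.7 344.3] [[-0.0279, 0.084], [0.0231, 0.084], [0.0233, 0.0674], [-0.0283, 0.0675]]
brass [466.1  17.5] 697 centre [0.5363 0.3388] sides 0.0267 0.0158 ang mod90 0.8 cradle 0.118 0.3751
brass [379.  63.] 2734 centre [0.4727 0.2984] sides 0.0426 0.0426 ang mod90 2.2 cradle 0.0509 0.3408
brass [319.8 283.3] 2129 centre [0.4412 0.0964] sides 0.0576 0.0468 ang mod90 2.9 cradle 0.001 0.1425
brass [616.1 345.8] 1318 centre [0.7514 0.044 ] sides 0.054 0.1009 ang mod90 5.2 cradle 0.3051 0.0618
red [268.9  34.9] 774 [0.3793 0.314 ]
red [521.4 161.6] 2399 [0.6161 0.2287]
red [621.6 168.8] 1165 [0.7101 0.2305]
(array([0.4145, 0.2084, 0.362 ]), np.float64(-0.23999), np.float64(5.2)) [ 0.2667 -0.0986 -0.1777  1.4901  0.0123  1.7467]
```

Request:
jog_arm(commands=[0.138,0.07,0,0,0.4,0.138,0.07,0,0,0.4,0.138,0.068,0,0,0.4,0,0,0.06,-0.0218,0.4,0,0,0.06,-0.0218,0.4])

```text
time_s: 44.55
eef_pos: [0.475, 0.2989, 0.1598]
ee_rot: [-0.004, 0.565, 0.825, 0.005]
force: [-0.2, -0.6, -0.4]
grip_width: 0.698
finger_force: 0.0
```

Request:
jog_arm(commands=[0,0,0.06,-0.0218,0.4,0,0,0.06,-0.0218,0.4,0,0,0.06,-0.0218,0.4,0,0,0.05,-0.0218,0.4,0,0,0,-0.0218,0.4])

```text
time_s: 45.05
eef_pos: [0.4726, 0.2975, 0.0999]
ee_rot: [-0.005, 0.256, 0.967, 0.004]
force: [-0.2, 0.9, -0.4]
grip_width: 0.698
finger_force: 0.0
```

Request:
jog_arm(commands=[0,0,0,-0.0218,0.4,0,0,0,-0.0218,0.4,0,0,0,-0.0218,0.4,0,0,0,-0.022,0.4,0,0,0,0,0.4])

```text
time_s: 45.55
eef_pos: [0.4742, 0.2984, 0.1026]
ee_rot: [-0.001, -0.012, 1.0, 0.006]
force: [-0.6, -0.7, 0.0]
grip_width: 0.696
finger_force: 0.0
```

```bash
python3 -c "
from h import *
print(pose()[0],robot.get_obs()['grip_width'],go([.4735,.3000,.023],91.6))"
```

```text
[0.4742 0.2984 0.1026] 0.6964948803956635 (array([0.0019, 0.0026, 0.3187]), np.float64(-0.00048), np.float64(91.43))
```

Request:
jog_arm(commands=[0.002,0.003,0.1,0,0.4,0,0,0.1,0,0.4,0,0,0.08,0,0.4,0,0,0.038,0,0.4,0,0,0,0,0.4])

```text
time_s: 46.05
eef_pos: [0.4728, 0.3008, 0.0225]
ee_rot: [-0.002, -0.012, 1.0, 0.006]
force: [-0.5, -0.6, -0.0]
grip_width: 0.704
finger_force: 0.0
```

Request:
jog_arm(commands=[0,0,0,0,-1,0,0,0,0,-1,0,0,0,0,-1,0,0,0,0,-1,0,0,0,0,-1])

```text
time_s: 46.55
eef_pos: [0.4747, 0.3025, 0.0257]
ee_rot: [0.001, -0.014, 1.0, 0.007]
force: [-0.2, -0.7, 3.9]
grip_width: 0.484
finger_force: 61.2
```

Request:
jog_arm(commands=[0,0,-0.04,0,-1,0,0,-0.1,0,-1,0,0,-0.12,0.02,-1,0,0,-0.08,0.02,-1,0,0,0,0.02,-1])

```text
time_s: 47.05
eef_pos: [0.476, 0.3021, 0.114]
ee_rot: [0.002, 0.176, 0.984, 0.009]
force: [0.3, -0.4, -1.1]
grip_width: 0.49
finger_force: 60.9
```

Request:
jog_arm(commands=[0,0,0,0.02,-1,0,0,0,0.02,-1,0,0,0,0.02,-1,0,0,0,0.02,-1,0,0,0,0.02,-1])

```text
time_s: 47.55
eef_pos: [0.4733, 0.3009, 0.1094]
ee_rot: [-0.004, 0.472, 0.882, 0.006]
force: [-0.3, 0.2, -1.0]
grip_width: 0.49
finger_force: 60.9
```

Request:
jog_arm(commands=[0,0,0,0.02,-1,0,0,0,0.02,-1,0,0,0,0.02,-1,0,0,0,0.02,-1,0,0,0,0,-1])

```text
time_s: 48.05
eef_pos: [0.4734, 0.3009, 0.1094]
ee_rot: [-0.005, 0.674, 0.738, 0.004]
force: [0.3, -0.9, -1.5]
grip_width: 0.49
finger_force: 60.9
```

```bash
python3 -c "
from h import *
o=robot.get_obs();print(pose()[0],o['grip_width'],o['finger_force'],go([.4409,.0920,.1],5.27))"
```

```text
[0.4734 0.3009 0.1094] 0.48974153357985556 60.91164708137512 (array([-0.8209, -0.2052,  0.0266]), np.float64(-0.00021), np.float64(5.2))
```

Request:
jog_arm(commands=[-0.164,-0.041,0,0,-1,-0.164,-0.041,0,0,-1,-0.164,-0.041,0,0,-1,-0.164,-0.041,0,0,-1,-0.164,-0.041,0,0,-1])

```text
time_s: 48.55
eef_pos: [0.4406, 0.0909, 0.1068]
ee_rot: [-0.005, 0.673, 0.74, 0.005]
force: [0.5, -0.7, -1.6]
grip_width: 0.489
finger_force: 61.0
```

Request:
jog_arm(commands=[0,0,0.02,0,-1,0,0,0,0,-1,0,0,0,0,-1])

```text
time_s: 48.85
eef_pos: [0.4412, 0.0929, 0.1016]
ee_rot: [-0.005, 0.674, 0.739, 0.005]
force: [-0.5, -0.9, -0.8]
grip_width: 0.486
finger_force: 61.0
```

```bash
python3 -c "
from h import *
o=robot.get_obs();print(pose()[0],o['grip_width'],go([.4411,.0920,.0445],5.27))"
```

```text
[0.4412 0.0929 0.1016] 0.48618510405608606 (array([-0.0069, -0.0009,  0.2284]), np.float64(3e-05), np.float64(5.28))
```

Request:
jog_arm(commands=[-0.006,-0.001,0.08,0,-1,0,0,0.08,0,-1,0,0,0.05,0,-1,0,0,0.014,0,-1,0,0,0,0,-1])

```text
time_s: 49.35
eef_pos: [0.441, 0.0924, 0.0457]
ee_rot: [-0.005, 0.674, 0.739, 0.005]
force: [-0.8, 0.3, -0.7]
grip_width: 0.488
finger_force: 61.0
```

```bash
python3 -c "
from h import *
o=robot.get_obs();print(pose()[0],o['grip_width'],o['force'],go([.4411,.0920,.0430],5.27))"
```

```text
[0.441  0.0924 0.0457] 0.48820974094815756 [-0.8012  0.3499 -0.7478] (array([-0.0016,  0.0004,  0.0109]), np.float64(5e-05), np.float64(5.29))
```

Request:
jog_arm(commands=[-0.001,0,0.009,0,-1,0,0,0,0,-1,0,0,0,0,0.3,0,0,0,0,0.3,0,0,0,0,0.3])

```text
time_s: 49.85
eef_pos: [0.4413, 0.0912, 0.0434]
ee_rot: [-0.004, 0.674, 0.738, 0.005]
force: [0.1, 0.4, -0.7]
grip_width: 0.65
finger_force: 0.0
```

Request:
jog_arm(commands=[0,0,-0.1,0,0.3,0,0,-0.2,0,0.3,0.1,-0.05,-0.2,0,0.3,0.1,-0.05,-0.2,0,0.3,0.1,-0.05,-0.2,0,0.3])

```text
time_s: 50.35
eef_pos: [0.4022, 0.1511, 0.2518]
ee_rot: [-0.005, 0.675, 0.738, 0.005]
force: [1.5, 0.7, -0.5]
grip_width: 0.651
finger_force: 0.0
```

Request:
jog_arm(commands=[0.1,-0.05,-0.1,0,-0.4,0,0,0,0,-0.4,0,0,0,0,-0.4])

```text
time_s: 50.65
eef_pos: [0.3884, 0.1745, 0.2759]
ee_rot: [-0.004, 0.674, 0.739, 0.005]
force: [-0.5, -0.3, -1.1]
grip_width: 0.298
finger_force: 0.0
```

```bash
python3 blk.py w22 .027; python3 -c "
import cv2
w=cv2.imread('pics/w22.png'); cv2.imwrite('pics/w22c.png',cv2.resize(w[40:400,160:480],(711,600) if 0 else (533,600)))"
```

```text
[0.3881 0.1739 0.2745]
blue [341.2 301. ] [[-0.0319, 0.0813], [-0.0082, 0.0853], [-0.0002, 0.0352], [-0.0247, 0.031]]
blue [346.8 339.4] [[-0.0295, 0.0131], [0.0102, 0.0195], [0.0145, -0.0081], [-0.0259, -0.0148]]
brass [475.   19.5] 605 centre [0.533  0.3422] sides 0.0379 0.0153 ang mod90 0.2 cradle 0.115 0.3788
brass [354.4 234.6] 1020 centre [0.439  0.0974] sides 0.0492 0.0548 ang mod90 5.1 cradle -0.0011 0.1437
brass [614.6 314.8] 2635 centre [ 0.7779 -0.0073] sides 0.0868 0.2128 ang mod90 5.1 cradle 0.3267 0.0083
red [321.5  39.9] 434 [0.3802 0.3133]
red [615.9 123.2] 3027 [0.7254 0.2565]
red [516.2 135.8] 1394 [0.6145 0.2322]
```

View pics/w22c.png

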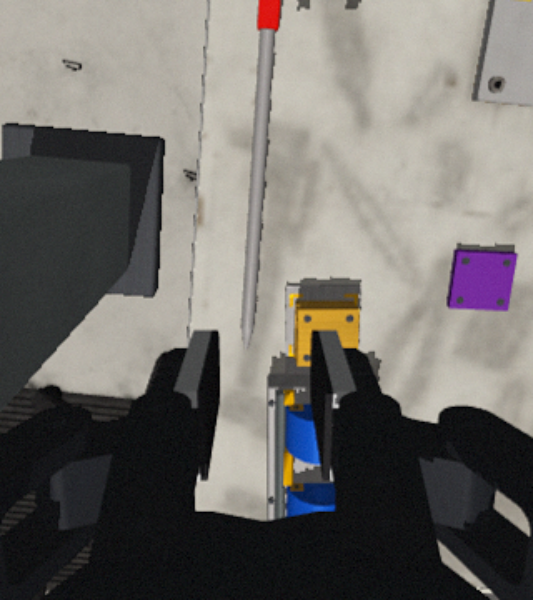

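The crop shows the shaft from its red grip at (268,12) to its point at (248,346), and the pile as one tidy stack at (328,335) on the tongue. No plates are left out. I'll measure the shaft and the top plate.

```bash
python3 -c "
from h import *
p=np.load('pics/w22.npy',allow_pickle=True)[0]
f=lambda q: np.array(q)*.6+[160,40]
t=plane('wrist',f([248,346]),.005,p)[0]; j=plane('wrist',f([267.5,29]),.007,p)[0]; print(t,j,np.linalg.norm(t-j),np.degrees(np.arctan2(*(j-t)[[1,0]])))
C=np.array([.4533,-.0456]); th=np.radians(95.27); uy=np.array([np.cos(th),np.sin(th)]); ux=np.array([uy[1],-uy[0]])
w=plane('wrist',f([[297,308],[360,308]]),.027,p)[:,:2]-C; print(np.c_[w@ux,w@uy])
w=plane('wrist',f([[288,283],[360,280]]),.003,p)[:,:2]-C; print(np.c_[w@ux,w@uy])
u=(j-t)/np.linalg.norm(j-t); g=j+.017*u; print('grip',g, go(g[:2].tolist()+[.10],np.degrees(np.arctan2(u[1],u[0]))-90))
"
```

```text
[0.3866 0.0706 0.005 ] [0.3808 0.2957 0.007 ] 0.22517207833867084 91.47863006669488
[[-0.0202  0.1603]
 [ 0.0244  0.1601]]
[[-0.0256  0.1714]
 [ 0.0279  0.1736]]
grip [0.3803 0.3127 0.0072] (array([0.5468, 0.0193, 0.7051]), np.float64(0.01031), np.float64(5.19))
```

Request:
jog_arm(commands=[0.18,0.006,0.1,0,-0.3,0.18,0.006,0.1,0,-0.3,0.187,0.007,0.15,0,-0.3,0,0,0.15,0.0103,-0.3,0,0,0.15,0,-0.3])

```text
time_s: 51.2
eef_pos: [0.38, 0.3021, 0.1184]
ee_rot: [-0.005, 0.698, 0.716, 0.003]
force: [-1.2, -0.2, 0.3]
grip_width: 0.347
finger_force: 0.0
```

Request:
jog_arm(commands=[0,0,0.05,0,-0.3,0,0,0,0,-0.3,0,0,0,0,-0.3])

```text
time_s: 51.5
eef_pos: [0.3815, 0.3022, 0.1104]
ee_rot: [-0.005, 0.698, 0.716, 0.005]
force: [0.1, -0.1, 1.0]
grip_width: 0.348
finger_force: 0.0
```

```bash
python3 -c "
from h import *
print(pose()[0],robot.get_obs()['grip_width'],go([.3803,.3127,.026],1.48))
im,p=snap('wrist','w23')
for c,s,m in blobs(im,(0,150,100),(6,255,255),150):
    k,_=cv2.findContours(m,0,1); r=cv2.minAreaRect(max(k,key=cv2.contourArea)); print(c,s,plane('wrist',cv2.boxPoints(r),.012,p)[:,:2].tolist())
"
```

```text
[0.3815 0.3022 0.1104] 0.3482445172704342 (array([ 0.0374, -0.0041,  0.3382]), np.float64(-0.00022), np.float64(1.4))
[315.8 194.5] [306 171  21  49 991] [[0.37315498457518664, 0.3286475085399166], [0.38649778017406505, 0.32895609300717643], [0.38747064587566765, 0.29526020400424213], [0.37360403444346374, 0.2949407065448752]]
[630. 356.] [ 613  304   27   94 1380] [[0.6033735305936196, 0.23350846264099667], [0.6227699864404456, 0.23395204791392876], [0.6460242259242756, 0.14903000508843556], [0.6248988000679035, 0.1485515152936433]]
```

Request:
jog_arm(commands=[0.036,-0.005,0.08,0,-0.3,0,0,0.1,0,-0.3,0,0,0.08,0,-0.3,0,0,0.05,0,-0.3,0,0,0.026,0,-0.3])

```text
time_s: 52.05
eef_pos: [0.3802, 0.313, 0.0265]
ee_rot: [-0.005, 0.698, 0.716, 0.005]
force: [0.1, -0.6, 0.7]
grip_width: 0.346
finger_force: 0.0
```

Request:
jog_arm(commands=[0,0,0,0,-0.3,0,0,0,0,-0.3])

```text
time_s: 52.25
eef_pos: [0.3804, 0.3133, 0.0273]
ee_rot: [-0.005, 0.698, 0.716, 0.006]
force: [0.7, -0.1, -0.3]
grip_width: 0.352
finger_force: 0.0
```

```bash
python3 -c "
from h import *
print(pose()[0],robot.get_obs()['force'],go([.3802,.3122,.0265],1.48))"
```

```text
[0.3804 0.3133 0.0273] [ 0.6756 -0.061  -0.3349] (array([-0.0043, -0.0009,  0.0032]), np.float64(-5e-05), np.float64(1.46))
```

Request:
jog_arm(commands=[0,0,0,0,-1,0,0,0,0,-1,0,0,0,0,-1,0,0,0,0,-1,0,0,0,0,-1], newtons=80)

```text
time_s: 52.75
eef_pos: [0.3804, 0.3134, 0.0276]
ee_rot: [-0.004, 0.698, 0.716, 0.006]
force: [-0.5, -0.5, 6.5]
grip_width: 0.134
finger_force: 80.2
```

```bash
python3 -c "
from h import *
o=robot.get_obs();print(pose(),o['force'],o['grip_width'],o['finger_force'])"
```

```text
(array([0.3804, 0.3134, 0.0276]), array([[-0.0256,  0.9997,  0.002 ],
       [ 0.9996,  0.0256,  0.0148],
       [ 0.0148,  0.0024, -0.9999]])) [-0.4568 -0.4767  6.4538] 0.133838548230147 80.24401903152466
```

Request:
jog_arm(commands=[0,0,-0.04,0,-1,0,0,-0.1,0,-1,0,0,-0.12,0,-1,0,0,-0.12,0,-1,0,0,0,-0.0106,-1])

```text
time_s: 53.25
eef_pos: [0.3822, 0.3132, 0.1265]
ee_rot: [-0.003, 0.673, 0.74, 0.009]
force: [0.8, 1.2, -0.6]
grip_width: 0.136
finger_force: 79.6
```

Request:
jog_arm(commands=[0,0,0,0,-1,0,0,0,0,-1])

```text
time_s: 53.45
eef_pos: [0.3789, 0.3112, 0.1204]
ee_rot: [-0.005, 0.674, 0.739, 0.004]
force: [-0.4, -0.4, -0.4]
grip_width: 0.132
finger_force: 79.5
```

```bash
python3 -c "
from h import *
o=robot.get_obs();print(pose()[0],o['grip_width'],o['finger_force'],go([.4216,.2990,.120],5.27))"
```

```text
[0.3789 0.3112 0.1204] 0.13232934871646496 79.50072884559631 (array([-0.0642,  0.1657,  0.0008]), np.float64(-0.00016), np.float64(5.21))
```

Request:
jog_arm(commands=[-0.032,0.083,0,0,-1,-0.032,0.083,0,0,-1,0,0,0,0,-1,0,0,0,0,-1,0,0,0,0,-1])

```text
time_s: 53.95
eef_pos: [0.4211, 0.2992, 0.1198]
ee_rot: [-0.005, 0.674, 0.739, 0.004]
force: [-0.5, 0.8, -1.0]
grip_width: 0.138
finger_force: 79.5
```

```bash
cat > rod.py <<'E'
from h import *
import sys
im,p=snap("wrist",sys.argv[1]); P,M=pose(); print(P)
C=np.array([.4533,-.0456]); th=np.radians(95.27); uy=np.array([np.cos(th),np.sin(th)]); ux=np.array([uy[1],-uy[0]])
print("tcp in cradle",(P[:2]-C)@ux,(P[:2]-C)@uy)
# predicted rod line in picture
g=P+np.array([0,0,-.0205]); u=np.r_[uy,0]
q=pix("wrist",[g-.03*u,g-.1*u,g-.16*u,g-.242*u-[0,0,.002]],p); print("expected axis px",q.round(1).tolist())
cv2.imwrite("pics/rod.png",im[:,:,::-1])
gray=cv2.cvtColor(im,cv2.COLOR_RGB2GRAY).astype(int)
for v in q[:,1].round().astype(int):
    if 0<=v<400:
        c=int(np.interp(v,np.sort(q[:,1]),q[np.argsort(q[:,1]),0])); print(v,c-14,gray[v,c-14:c+15].tolist())
E
python3 rod.py w24
```

```text
[0.4212 0.2993 0.1201]
tcp in cradle -0.00032189633544853213 0.34640025304824573
expected axis px [[317.8, 315.2], [318.1, 429.2], [318.2, 510.0], [318.4, 597.1]]
315 303 [23, 101, 154, 158, 155, 126, 113, 118, 133, 142, 152, 155, 157, 174, 176, 171, 168, 160, 148, 149, 139, 132, 124, 115, 97, 74, 131, 165, 134]
```

Request:
jog_arm(commands=[0,0.001,0.08,0,-1,0,0,0.08,0,-1,0,0,0.06,0,-1,0,0,0.02,0,-1,0,0,0,0,-1])

```text
time_s: 54.5
eef_pos: [0.4212, 0.3, 0.0599]
ee_rot: [-0.005, 0.674, 0.739, 0.004]
force: [-1.1, 0.8, -0.1]
grip_width: 0.139
finger_force: 79.5
```

```bash
python3 - <<'E'
from h import *
o=robot.get_obs();P,M=pose();print(P,o['force'],o['grip_width'])
th=np.radians(95.27); u=np.r_[np.cos(th),np.sin(th),0]; C=np.array([.4533,-.0456,0])
print(go((C+.280*u)[:2].tolist()+[.06],5.27))
for n in("scene","side"):
    im=capture(n); g=P-[0,0,.0205]; q=pix(n,[g,g-.15*u,g-.244*u-[0,0,.002], C+.085*u+[0,0,.037],C+.138*u+[0,0,.027]]); print(n,q.round(1).tolist())
    if n=="scene": cv2.imwrite("pics/sc.png",cv2.resize(im[190:265,315:415],(800,600),interpolation=cv2.INTER_NEAREST)[:,:,::-1])
    else: cv2.imwrite("pics/sd.png",im[:,:,::-1])
E
```

```text
[0.4212 0.3    0.0599] [-1.0817  0.7804 -0.1268] 0.13928336205953307
(array([-0.2683,  0.0007, -0.004 ]), np.float64(0.00012), np.float64(5.31))
scene [[320.3, 252.8], [363.0, 224.1], [387.2, 208.4], [391.5, 205.4], [377.8, 216.8]]
side [[254.1, 189.3], [259.7, 211.9], [264.0, 229.2], [264.9, 232.7], [262.7, 225.7]]
```

Request:
jog_arm(commands=[-0.02,0,0,0,-1,-0.02,0,0,0,-1,-0.02,0,0,0,-1,-0.02,0,0,0,-1,-0.02,0,0,0,-1])

```text
time_s: 55.1
eef_pos: [0.4249, 0.2747, 0.0606]
ee_rot: [-0.005, 0.674, 0.739, 0.005]
force: [0.2, -0.5, -0.8]
grip_width: 0.135
finger_force: 79.5
```

Request:
jog_arm(commands=[-0.02,0,0,0,-1,-0.02,0,0,0,-1,-0.02,0,0,0,-1])

```text
time_s: 55.4
eef_pos: [0.4262, 0.2599, 0.0602]
ee_rot: [-0.005, 0.674, 0.739, 0.005]
force: [0.4, 0.4, -1.0]
grip_width: 0.138
finger_force: 79.5
```

```bash
cat > st.py <<'E'
from h import *
o=robot.get_obs();P,M=pose()
th=np.radians(95.27); uy=np.array([np.cos(th),np.sin(th)]); ux=np.array([uy[1],-uy[0]]); C=np.array([.4533,-.0456])
w=P[:2]-C; print("cradle",(w@ux).round(4),(w@uy).round(4),P[2].round(4),"F",o['force'],"T",o['wrist_torque'],"grip",o['grip_width'],o['finger_force'])
print("to end",go((C+.139*uy).tolist()+[.06],5.27))
E
python3 st.py
```

```text
cradle 0.001 0.3067 0.0602 F [ 0.3511  0.391  -1.0389] T [0.0109 0.0113 0.0465] grip 0.13777150057540183 79.49235677719116
to end (array([-0.6708, -0.0043, -0.008 ]), np.float64(3e-05), np.float64(5.28))
```

Request:
jog_arm(commands=[-0.03,-0.001,0,0,-1,-0.03,-0.001,0,0,-1,-0.03,-0.001,-0.001,0,-1,-0.03,-0.001,0,0,-1,-0.03,0,-0.001,0,-1])

```text
time_s: 55.9
eef_pos: [0.4286, 0.2223, 0.0602]
ee_rot: [-0.005, 0.674, 0.739, 0.005]
force: [0.7, 0.0, -0.6]
grip_width: 0.134
finger_force: 79.5
```

```bash
python3 st.py
```

```text
cradle -0.0 0.269 0.0602 F [ 0.7289  0.0312 -0.5935] T [ 0.0664  0.0675 -0.0028] grip 0.13381983071508557 79.49663043022156
to end (array([-0.52  , -0.0001, -0.0061]), np.float64(3e-05), np.float64(5.28))
```

Request:
jog_arm(commands=[-0.02,0,0,0,-1,-0.02,0,0,0,-1,-0.02,0,-0.001,0,-1,-0.02,0,0,0,-1,-0.02,0,0,0,-1])

```text
time_s: 56.4
eef_pos: [0.431, 0.1977, 0.0602]
ee_rot: [-0.005, 0.674, 0.739, 0.005]
force: [-0.3, 0.1, -0.9]
grip_width: 0.136
finger_force: 79.5
```

Request:
jog_arm(commands=[-0.02,0,0,0,-1,-0.02,0,0,0,-1,-0.02,0,-0.001,0,-1,-0.02,0,0,0,-1,-0.02,0,0,0,-1])

```text
time_s: 56.9
eef_pos: [0.4333, 0.1727, 0.0601]
ee_rot: [-0.005, 0.674, 0.739, 0.005]
force: [-0.5, -0.8, -0.5]
grip_width: 0.133
finger_force: 79.5
```

```bash
python3 st.py
```

```text
cradle 0.0001 0.2193 0.0601 F [-0.52   -0.7574 -0.5122] T [0.0656 0.0053 0.0321] grip 0.1327144417702845 79.49679851531982
to end (array([-0.321 , -0.0005, -0.0039]), np.float64(3e-05), np.float64(5.28))
```

Request:
jog_arm(commands=[-0.035,0,-0.001,0,-1,-0.035,0,0,0,-1,-0.035,0,-0.001,0,-1,-0.035,0,0,0,-1,-0.035,0,-0.001,0,-1])

```text
time_s: 57.4
eef_pos: [0.4373, 0.1287, 0.0602]
ee_rot: [-0.005, 0.674, 0.739, 0.005]
force: [-0.3, -0.9, -1.2]
grip_width: 0.136
finger_force: 79.5
```

Request:
jog_arm(commands=[-0.035,0,0,0,-1,-0.035,0,0,0,-1,-0.035,0,-0.001,0,-1,-0.03,0,0,0,-1,-0.011,0,0,0,-1])

```text
time_s: 57.9
eef_pos: [0.4407, 0.0924, 0.06]
ee_rot: [-0.005, 0.674, 0.739, 0.005]
force: [-0.0, -1.3, -0.9]
grip_width: 0.135
finger_force: 79.5
```

Request:
jog_arm(commands=[0,0,0,0,-1,0,0,0,0,-1])

```text
time_s: 58.1
eef_pos: [0.4406, 0.0934, 0.06]
ee_rot: [-0.005, 0.674, 0.739, 0.005]
force: [-0.2, -0.3, -0.8]
grip_width: 0.132
finger_force: 79.5
```

```bash
python3 st.py; python3 - <<'E'
from h import *
im,p=snap("wrist","w25")
th=np.radians(95.27); uy=np.array([np.cos(th),np.sin(th)]); C=np.array([.4533,-.0456])
for c,s,m in blobs(im,(0,150,100),(6,255,255),100):
    w=plane("wrist",[[c[0],s[1]],[c[0],s[1]+s[3]]],.046,p)[:,:2]-C; print(c,s,w@uy)
E
```

```text
cradle 0.0001 0.1395 0.06 F [-0.1935 -0.31   -0.7727] T [ 0.067   0.0765 -0.0781] grip 0.13234490117887845 79.4998848438263
to end (array([-0.0022, -0.0004, -0.    ]), np.float64(5e-05), np.float64(5.29))
[319.2 265.3] [ 303  230   32   71 1861] [0.1557 0.1214]
```

The grip is centred at y = 138.5 mm. Lower 5 mm, let go and rise.

Request:
jog_arm(commands=[0,0,0.007,0,-1,0,0,0.007,0,-1,0,0,0.005,0,-1,0,0,0,0,-1,0,0,0,0,-1])

```text
time_s: 58.65
eef_pos: [0.4406, 0.0934, 0.0553]
ee_rot: [-0.005, 0.674, 0.739, 0.005]
force: [1.0, -0.4, 0.3]
grip_width: 0.134
finger_force: 79.6
```

```bash
python3 st.py
```

```text
cradle 0.0002 0.1396 0.0553 F [ 0.9633 -0.4101  0.2819] T [0.0295 0.0466 0.0423] grip 0.13371444383102174 79.61880683898926
to end (array([-0.0021, -0.0006, -0.0187]), np.float64(6e-05), np.float64(5.29))
```

Request:
jog_arm(commands=[0,0,0,0,-0.6,0,0,0,0,-0.4,0,0,0,0,-0.2,0,0,0,0,-0.2,0,0,-0.04,0,-0.2])

```text
time_s: 59.15
eef_pos: [0.4392, 0.0931, 0.0642]
ee_rot: [-0.006, 0.674, 0.739, 0.004]
force: [-0.9, -0.7, -0.1]
grip_width: 0.402
finger_force: 0.0
```

Request:
jog_arm(commands=[0,0,-0.1,0,-0.2,0,0,-0.2,0,0,0,0,-0.2,0,0,0.1,0,-0.2,0,0,0.1,0,-0.2,0,0])

```text
time_s: 59.65
eef_pos: [0.4365, 0.1349, 0.2834]
ee_rot: [-0.004, 0.674, 0.738, 0.006]
force: [1.4, -0.9, 0.3]
grip_width: 0.502
finger_force: 0.0
```

Request:
jog_arm(commands=[0,0,0,0,0,0,0,0,0,0,0,0,0,0,0,0,0,0,0,0])

```text
time_s: 60.05
eef_pos: [0.4357, 0.1343, 0.2783]
ee_rot: [-0.006, 0.674, 0.739, 0.003]
force: [0.6, 0.2, 0.3]
grip_width: 0.497
finger_force: 0.0
```

```bash
python3 - <<'E'
from h import *
im,p=snap("wrist","w26");print(pose()[0])
th=np.radians(95.27); uy=np.array([np.cos(th),np.sin(th)]); ux=np.array([uy[1],-uy[0]]); C=np.array([.4533,-.0456])
for c,s,m in blobs(im,(0,150,100),(6,255,255),60):
    k,_=cv2.findContours(m,0,1); r=cv2.minAreaRect(max(k,key=cv2.contourArea)); w=plane("wrist",cv2.boxPoints(r),.041,p)[:,:2]-C
    if abs((w@ux)[0])<.06: print("grip",np.c_[w@ux,w@uy].round(4).tolist())
cv2.imwrite("pics/w26c.png",cv2.resize(im[140:400,200:440],(554,600))[:,:,::-1])
a=capture("scene"); print(a.shape)
cv2.imwrite("pics/fin.png",np.hstack([cv2.resize(im[160:360,220:420],(400,400)),cv2.resize(a[165:265,330:430],(400,400))])[:,:,::-1])
E
```

```text
[0.4357 0.1343 0.2783]
grip [[-0.0052, 0.1563], [0.007, 0.1563], [0.0072, 0.1222], [-0.0054, 0.1222]]
(400, 640, 3)
```

View pics/fin.png

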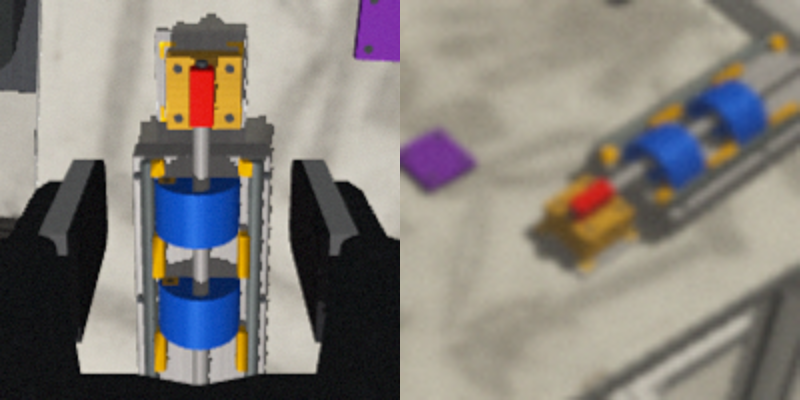

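The left half of the picture shows the shaft running through both seated blocks, at (197,212) and (199,312). The red grip lies over the middle of the squared pile at (202,95), and the gripper is clear. I'm handing in.

```bash
python3 -c "
from rig import robot
print(robot.hand_in())"
```

```text
the job is handed in; nothing more can be done
None
```

The job is handed in, about 60 s into the 210 s allowed: the two blocks present are seated flat in pockets 1 and 2, the three brass plates are stacked on the tongue, and the shaft runs through both bores with its red grip over the middle of the pile, released and with the gripper clear.

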